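Load the lid steriliser for pickling

ROBOT

A 7-joint arm with a two-finger parallel gripper is mounted at the origin on the work surface. World frame = base frame: x ahead of the robot, y to its left, z up, the work surface at z = 0. Lengths are in m, angles in degrees, forces in N, time in s.
With the tool pointing down it reaches from about 0.425 to 0.875 m from the base axis. Payload 4.7 kg.
Tool frame: the origin (TCP) lies midway between the tips of the shut fingers; the grasp point (between the pads) lies 19 mm behind it; z points along the fingers, y is the line along which they close (so a half turn about z gives the same grasp; the last joint's range is limited). The gripper opens to 87 mm and grips with 3 to 60 N. Pads are 19 mm wide; open, the fingers measure 117 mm over their backs; the gripper's body (75 mm by 190 mm) begins 51 mm behind the grasp point.
Start: joints at [64.463, 18.392, -4.016, 83.108, 1.295, 78.541, -3.26], TCP at [0.288, -0.583, 0.223] pointing down, gripper open.
Joint ranges: [-163.93, 163.93], [-17.29, 119.83], [-79.2, 71.16], [3.27, 140.29], [-89.18, 269.18], [5.43, 117.66], [-154.24, 154.24]. Speed limits (degrees/s): [147.25, 147.25, 180, 180, 180, 180, 180].

INTERFACE

Orientations are given as [roll, pitch, yaw] about the fixed x, y, z axes, in that order (R = Rz(yaw) Ry(pitch) Rx(roll)).
In Python, from cell import env, viewer, boxes_of, masks_of gives the robot as it stands. The module is installed in compiled form; this text tells all that it offers.
- The arm moves only by the tool apply_moves, never from a script. Its argument "moves" is a list of rows, each a list of 7 numbers: the shift along the tool's x, y, z scaled (see below), then the turn, a rotation vector about the tool's x, y, z scaled (see below), then the opening, from 0 (shut) to 1 (fully open). A call has 1 to 20 rows; each row is the pose to reach, as a shift and turn from the pose commanded when the call began, along the tool's axes at that moment; what a row does not reach only later rows make up. The controller multiplies each number of a shift by 0.2 m and each number of a turn by 1.5 rad. A row lasts 1/10 s, in which the tool goes at most 50 mm and 8.59 degrees, less where a joint would pass 70% of its speed; a pose out of reach is approached as far as the arm can. A call with a number of a shift or a turn outside -1 to 1 is refused whole. A call with a gripper value outside its range is refused whole. The fingers move at their own pace and stop on an object; "grip_force" is the grip in N (left out, the last holds). Time passes only in rows, so rows that repeat a pose let the fingers close. It gives the time, the measured TCP pose, the force, the opening and the grip force at its end, in the units of the state.
- env.get_obs(): the state, without advancing time (a new reading comes with each control period).
- viewer.read_camera(name): name is "scene" or "top" or "wrist"; returns the picture (480x640x3 uint8, red, green, blue); there is no depth.
- viewer.get_calibration(name): a dict with "fov_y" (degrees; the focal length in pixels is half the picture's height over the tangent of half this angle, whatever the lens; pixels are square), "cx", "cy" (the principal point, pixels), "k1" (the pictures are not rectified: a ray, as slopes to the right and down, at radius r is drawn at 1 + k1 r^2 times it, then the intrinsics apply), "position" and "orientation" of the camera in the world. Camera axes: x right, y up, looking along -z (the intrinsics and any distortion apply to the point x, -y, -z); pixel columns grow to the right and rows downward; lengths in m; the calibration is good to about 2 mm. A picture is of the moment at which its call begins: read the wrist's pose just before it. get_calibration takes no time and is no camera call; for the wrist camera it gives the pose at the moment of the call.
- env.sign_off(): hands the job in; it is judged then, once.
Trained networks look in the newest picture that a camera, given by its name, has taken for a name from the list of things; names that differ only in an ending like _2 or _b are one class to them, and where a whole thing is asked for, a point or a joint stands for the part that bears it (a point fixed in the world has none). Each returns a list of dicts, best first, with "conf" (0 to 1); they miss things now and then, are a little off and sometimes report something else, mostly with a low value. They report only what shows in the picture. A call takes as long as a camera call. They do not tell look-alikes from the thing itself.
- boxes_of(camera, target): "location" ([column, row] in pixels, amid what is visible of it).
- masks_of(camera, target): "pixels" (480x640 bool, what is visible of it) and "location" ([column, row] in pixels, amid what is visible of it).
The state is a dict: "time_s": time; "qpos": joint angles; "joint_velocities": joint speeds; "effort": joint torques, N m; "tool_pos": TCP position; "tool_rot": TCP orientation; "force": force on the tool from outside, world axes, zero at the start; "wrist_torque": the same for the moment, N m; "grip_width": finger opening in m; "grasp_force": force on a finger pad.
Only numpy, scipy, OpenCV 4.12 (cv2) and the standard library are available. Lean on these libraries where they do the work, as an engineer would, in place of code of your own. Each camera call takes 0.05 s, during which the arm holds its last target. There are 200 camera calls.

TASK

Get the pickling gear into the steriliser tray: break the stuck caps of the two stoneware jars loose with a short hard counter-clockwise twist, spin them off and lay each, right way up, flat in the round well that fits its size; lay every brown unglazed stoneware weight on the worktop (there are three to five) flat in a well of its own outline, round in the small round wells, square in the square ones. When everything lies home in its well, press the start button, and leave the other kitchen things where they stand.

Things in the scene. Friction and masses are not known exactly. Their poses are not given: they have to be found in the camera images.
- tray: Fixed steriliser tray: aluminium plate 225 x 250 mm on a grey foot, top 24 mm above the worktop, with seven flat-floored wells 9 mm deep (floors 15 mm above the worktop). Origin on the worktop under the plate's middle; x points away from the robot (turned up to 0.15 rad), y left, z up. A grey nose with the start button juts out on its -x side.
- well_big (a point): Middle of the floor of the largest round well, 68 mm across, for the big cap: at (-45, 77) mm in the tray's x, y. The small cap's round well, 56 mm across, is at (45, 77) mm.
- well_round1 (a point): Middle of the floor of the middle one of three round weight wells, 52 mm across, in a row on the tray's right: at (0, -85) mm in the tray's x, y; the other two at (-74, -85) and (74, -85) mm.
- well_square0 (a point): Middle of the floor of one of two square wells, 44 x 44 mm, sides along the tray's x and y: at (-45, -8) mm in the tray's x, y; the other at (45, -8) mm.
- start (a joint): Travel of the white start button: 0 out, 0.006 m fully down (about 5 N, springs back); counts as pressed beyond 0.0045.
- start_top (a point): Middle of the top of the start button, a white disc 28 mm across on the tray's grey nose, 42 mm above the worktop; pressed straight down.
- jar_big: Fixed white and blue stoneware jar, 90 mm across, in a wooden holder plate 110 mm square; carries the big cap. Origin on the worktop under its axis, z up. Shoulder (keep fingertips above) 91 mm, neck 47 mm across, its rim 125 mm above the worktop.
- jar_small: The same, smaller: 76 mm across, carries the small cap; shoulder 71 mm, neck 35 mm across, its rim 105 mm above the worktop.
- cap_big_center (a point): Centre (half-way up) of the big cap: loose knurled steel twist-off cap, 64 mm across, 30 mm tall, 60 g, z up; at first closed on its jar, lower rim 105 mm above the worktop. Two lugs inside it lie under lugs of the neck, so it lifts only when turned counter-clockwise (from above) 95 to 138 degrees from closed (stop at 142 or more). Closed, its x axis lies along its jar's x.
- cap_small_center (a point): Centre (half-way up) of the small cap: as the big one, with the same lugs and turning angles, 52 mm across, 30 mm tall; at first its lower rim is 85 mm above the worktop.
- seal_big (a joint): Seal inside the big cap: 0 stuck, above 0.5 rad once the cap is broken loose (stays so). Turning counter-clockwise from closed, the cap is free for a few degrees, stuck for about the next 20 (about 0.5 N m, 0.7 at most), then turns easily.
- seal_small (a joint): Seal inside the small cap: as the big one's; 0 stuck, above 0.5 rad once broken loose.
- round0_center (a point): Centre of a round brown unglazed stoneware weight: plain disc 48 mm across, 24 mm tall, lying flat on the worktop; z axis up; may be absent.
- round1_center (a point): Centre of a round brown unglazed stoneware weight: plain disc 48 mm across, 24 mm tall, lying flat on the worktop; z axis up; may be absent.
- round2_center (a point): Centre of a round brown unglazed stoneware weight: plain disc 48 mm across, 24 mm tall, lying flat on the worktop; z axis up; may be absent.
- square0_center (a point): Centre of a square brown unglazed stoneware weight: plain block 40 x 40 mm, 24 mm tall, its sides along its own x and y axes, lying flat; may be absent.
- square1_center (a point): Centre of a square brown unglazed stoneware weight: plain block 40 x 40 mm, 24 mm tall, its sides along its own x and y axes, lying flat; may be absent.
- shaker: Bystander to be left alone: turned dark-wood salt shaker, 42 mm across, 94 mm tall, standing among the weights; origin under its middle.
- mug: Bystander to be left alone: blue mug, 80 mm across, 90 mm tall, near the robot's base, on the left; origin under its middle.
- oil: Bystander to be left alone: green oil bottle, 64 mm across, 235 mm tall, far left; origin under its middle.
- tin: Bystander to be left alone: brick-coloured tin, 74 mm across, 100 mm tall, beyond the weights, far right; origin under its middle.
- spice: Bystander to be left alone: small amber spice jar with black lid, 44 mm across, 90 mm tall, left of the two stoneware jars; origin under its middle.
- pepper: Bystander to be left alone: small glass pepper jar with red lid, 40 mm across, 85 mm tall, on the right near the robot; origin under its middle.
- spoon: Bystander to be left alone: wooden spoon, 190 mm long, lying near the robot's base; origin under its middle.
Not all that is in view belongs to the job. What is shaped like the part that bears round2_center but blue is not meant. Leave any turquoise look-alike of the part that bears square1_center alone.

How it is judged:
By the outcome, as a careful person would: the job done as asked, in the order asked, and still so for the second after the job is handed in, with the robot touching nothing.
Of round0, round1, round2, square0, square1 only 3 to 5 are there at a start; the rules pass over those that are not, and their reading is None.
At some moment in a run one of round0, round1, round2, square0, square1 may be knocked a few centimetres aside while the robot is not near it.
It also fails if it takes over 210 s, if anything falls off the work surface, if the arm or the gripper's body presses on something with over 40 N, if the wrist force passes 120 N, or if a joint passes its speed limit or range.

## Working session

There is one attempt and no reset: what is moved stays moved. The work goes in short steps, Python scripts to look and compute and a tool call to move; the robot and the scene stay as the last step left them, time stands still between calls to the robot, and variables do not carry over. Pictures are saved under pics/ and viewed, at most 14 in all, crops included, and the job is handed in when it is done.

Besides the shell and the picture viewer there is one more tool, called after "Emit:" in YAML: its name, and indented under it one key for each argument. apply_moves: Moves the arm, as the interface text tells. Shifts and turns lie within -1 to 1; 1 stands for 0.2 m of shift or 1.5 rad of turn. Its arguments: {"type":"object","properties":{"moves":{"type":"array","items":{"type":"array","items":{"type":"number","minimum":-1,"maximum":1}}},"grip_force":{"type":"number"}},"required":["moves"]}

```bash
mkdir -p pics
cat > h.py <<'E'
import numpy as np, cv2
from scipy.spatial.transform import Rotation as R
from cell import env, viewer, boxes_of, masks_of
def rot(c):
    o=np.array(c["orientation"],float)
    if o.shape==(3,3): return o
    return R.from_euler('xyz',o,degrees=True).as_matrix() if o.size==3 else None
def pix2w(c,uv,z):
    f=240/np.tan(np.radians(c["fov_y"])/2)
    d=(np.array(uv,float)-[c["cx"],c["cy"]])/f
    s=d.copy()
    for _ in range(20): s=d/(1+c["k1"]*(s@s))
    r=rot(c)@np.array([s[0],-s[1],-1]); p=np.array(c["position"])
    return p+r*(z-p[2])/r[2]
def w2pix(c,P):
    f=240/np.tan(np.radians(c["fov_y"])/2)
    q=rot(c).T@(np.array(P)-c["position"]); s=np.array([q[0],-q[1]])/-q[2]
    return s*(1+c["k1"]*(s@s))*f+[c["cx"],c["cy"]]
def shot(n,fn=None):
    c=viewer.get_calibration(n); im=viewer.read_camera(n)
    if fn: cv2.imwrite('pics/'+fn,im[:,:,::-1])
    return c,im
E
python3 - <<'E'
from h import *
print(env.get_obs())
for n in("top","scene"):
    c,im=shot(n,n+"0.png"); print(c)
    for t,z in [("tray",.024),("start_top",.042),("jar_big",.1),("jar_small",.1),("cap_big_center",.135),("cap_small_center",.115),("round0_center",.024),("square0_center",.024),("shaker",.09),("pepper",.08),("tin",.1),("spice",.09),("mug",.09),("oil",.2),("spoon",.01)]:
        for d in boxes_of(n,t): print(n,t,round(d["conf"],2),np.round(d["location"]),np.round(pix2w(c,d["location"],z),3))
E
```

```text
{'time_s': 0.0, 'qpos': array([64.4637077 , 18.4382185 , -4.01746343, 83.17696032,  1.29560521,
       78.54153341, -3.26138871]), 'joint_velocities': array([ 0.05860219,  0.03044816, -0.0112745 , -0.06560654, -0.01154224,
       -0.05603075, -0.02789975]), 'effort': array([ 7.86731380e-05, -4.91294825e+01, -4.04103007e-01, -3.12531710e+01,
       -6.40001404e-02,  4.37933556e-02,  1.90544711e-04]), 'tool_pos': array([ 0.28815859, -0.58199305,  0.2214533 ]), 'tool_rot': array([-1.79888578e+02,  5.90899389e-03,  2.63466587e+01]), 'force': array([0.07924745, 0.26545196, 0.87888124]), 'wrist_torque': array([-0.00755399,  0.00136399, -0.02510422]), 'grasp_force': 0.0, 'grip_width': 0.08714804077048689}
{'fov_y': 57.0510209254299, 'cx': 321.7174105288564, 'cy': 226.5651363396449, 'k1': -0.07537245916822022, 'position': array([0.40479829, 0.0031753 , 1.06033666]), 'orientation': array([  8.50301357,  -0.42537555, -88.83645509])}
top tray 0.73 [316. 217.] [0.583 0.012 0.024]
top start_top 0.61 [305. 271.] [0.452 0.035 0.042]
top jar_big 0.89 [203. 213.] [0.573 0.263 0.1  ]
top jar_big 0.54 
[... 1651 characters left out ...]
nter 0.62 [176. 281.] [ 0.463 -0.322  0.024]
scene shaker 0.69 [213. 262.] [ 0.511 -0.235  0.09 ]
scene shaker 0.45 [249. 326.] [ 0.725 -0.223  0.09 ]
scene pepper 0.95 [196. 239.] [ 0.398 -0.247  0.08 ]
scene pepper 0.56 [384. 208.] [0.487 0.246 0.08 ]
scene tin 0.93 [191. 346.] [ 0.732 -0.337  0.1  ]
scene tin 0.64 [307. 236.] [ 0.53  -0.004  0.1  ]
scene spice 0.71 [438. 195.] [0.511 0.409 0.09 ]
scene spice 0.68 [125. 302.] [ 0.551 -0.434  0.09 ]
scene spice 0.34 [195. 242.] [ 0.422 -0.254  0.09 ]
scene mug 0.61 [340. 208.] [0.449 0.13  0.09 ]
scene oil 0.87 [455. 256.] [0.826 0.184 0.2  ]
scene spoon 0.9 [262. 230.] [ 0.35  -0.062  0.01 ]
scene spoon 0.34 [428. 213.] [0.486 0.407 0.01 ]
```

View pics/top0.png

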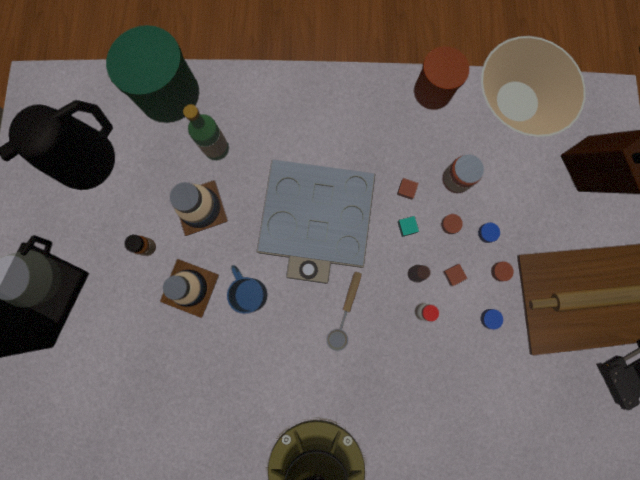

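View pics/scene0.png

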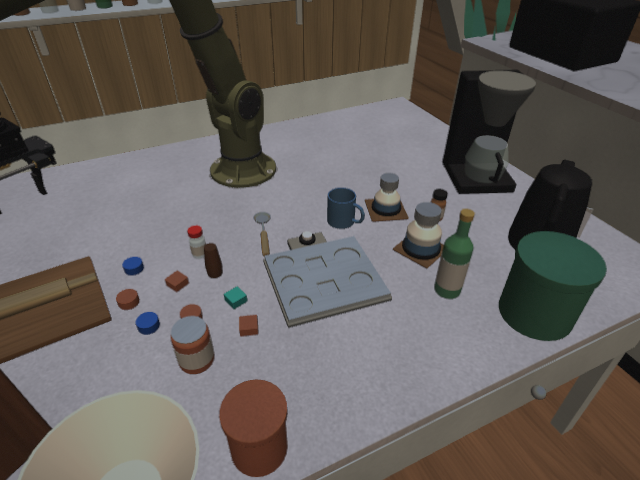

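Top view: brown squares (408,188), (456,274); brown rounds (452,224), (503,271). Look-alikes to leave: blue discs (489,232), (492,319) and the turquoise block (409,226). Caps are at (187,195) and (180,287), with the oil bottle at about (205,130).

```bash
cat > top.py <<'E'
from h import *
def brown(im):
    hsv=cv2.cvtColor(im,cv2.COLOR_RGB2HSV)
    return cv2.inRange(hsv,(0,90,60),(12,200,255))|cv2.inRange(hsv,(172,90,60),(180,200,255))
if __name__=="__main__":
    c,im=shot("top","top_now.png")
    n,l,s,ce=cv2.connectedComponentsWithStats(brown(im)[140:330,380:530])
    for i in range(1,n):
        if s[i][4]>60:
            uv=ce[i]+[380,140]
            pts=np.argwhere(l==i)[:,::-1].astype(np.float32)
            print(uv.round(1),s[i][4],np.round(pix2w(c,uv,.02),3),cv2.minAreaRect(pts)[1:])
E
python3 - <<'E'
from top import *
import runpy; runpy.run_path("top.py",run_name="__main__")
c=viewer.get_calibration("top"); im=cv2.imread("pics/top_now.png")
boxes_of
m=masks_of("top","tray")
M=m[0]["pixels"].astype(np.uint8)
q=cv2.findContours(M,0,2)[0]; q=max(q,key=cv2.contourArea)
print(cv2.boxPoints(cv2.minAreaRect(q)))
for uv in [(273,161),(376,172),(364,266),(258,252)]: print(np.round(pix2w(c,uv,.024),3))
for nm,uv,z in [("capB",(184,196),.135),("capS",(177,287),.115),("oil base",(214,150),0.0),("oil top",(192,112),.235),("mug",(250,298),0.09),("spice",(135,243),.09)]: print(nm,np.round(pix2w(c,uv,z),3))
w,_=shot("wrist","w0.png"); o=env.get_obs()
print(w,o["tool_pos"],o["tool_rot"])
E
python3 -c "
import cv2,numpy as np
a=cv2.imread('pics/top_now.png');
b=cv2.resize(a[140:340,380:530],None,fx=3,fy=3,interpolation=2)
w=cv2.resize(cv2.imread('pics/w0.png'),(340,255)); 
o=np.zeros((600,800,3),np.uint8); o[:,:450]=b; o[:255,455:795]=w; 
cv2.imwrite('pics/a.png',o)"
```

```text
[459. 176.] 118 [ 0.693 -0.335  0.02 ] ((30.101028442382812, 13.240429878234863), 50.440330505371094)
[407.6 188.2] 257 [ 0.659 -0.208  0.02 ] ((15.811386108398438, 16.12761688232422), 18.434947967529297)
[452.1 223.3] 294 [ 0.575 -0.315  0.02 ] ((18.0, 18.0), 90.0)
[503. 271.] 299 [ 0.462 -0.436  0.02 ] ((18.0, 18.0), 90.0)
[455.2 274.4] 277 [ 0.453 -0.32   0.02 ] ((16.60898780822754, 16.900373458862305), 60.945396423339844)
[430.1 312.6] 225 [ 0.363 -0.259  0.02 ] ((15.0, 16.0), 90.0)
[[252.67654 273.47955]
 [267.7156  158.1803 ]
 [375.4907  172.23792]
 [360.45163 287.53717]]
[0.718 0.12  0.024]
[ 0.696 -0.13   0.024]
[ 0.468 -0.102  0.024]
[0.496 0.147 0.024]
capB [0.603 0.297 0.135]
capS [0.409 0.306 0.115]
oil base [0.752 0.272 0.   ]
oil top [0.753 0.262 0.235]
mug [0.39  0.152 0.09 ]
spice [0.504 0.415 0.09 ]
{'fov_y': 68.69148347982554, 'cx': 321.690690531668, 'cy': 237.81342292244628, 'k1': -0.053561923438424745, 'position': array([ 0.36178327, -0.54473144,  0.38419033]), 'orientation': array([-1.74331695e+01, -6.01803482e-03, -6.36069465e+01])} [ 0.28847123 -0.58249996  0.22257328] [1.79997123e+02 1.54901259e-03 2.63483418e+01]
```

View pics/a.png

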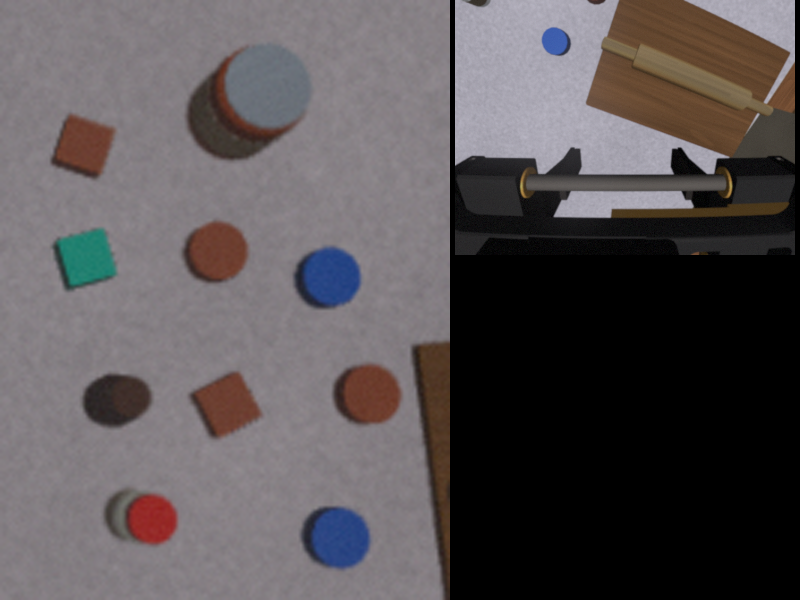

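The close crop confirms four brown weights: squares at (84,146) and (226,404), rounds at (216,251) and (368,393). The blue and turquoise pieces are decoys. Now I'll move above the tray.

Emit:
apply_moves:
  moves:
    - [0.69,-0.718,-0.2,0,0,0.307,1]
    - [0.69,-0.718,-0.2,0,0,0.307,1]
    - [0.69,-0.718,-0.2,0,0,0.307,1]
    - [0.69,-0.718,-0.2,0,0,0.307,1]
    - [0.69,-0.718,-0.2,0,0,0.307,1]
    - [0.69,-0.718,-0.2,0,0,0.307,1]
  grip_force: 60

```text
time_s: 2.35
tool_pos: [0.3494, -0.3916, 0.2635]
tool_rot: [179.9, -0.1, 0.2]
force: [0.1, -0.2, 0.1]
grip_width: 0.0871
grasp_force: 0.0
```

Emit:
apply_moves:
  moves:
    - [0.3,-0.975,0,0,0,0,1]
    - [0.3,-0.975,0,0,0,0,1]
    - [0.3,-0.975,0,0,0,0,1]
    - [0.3,-0.975,0,0,0,0,1]
    - [0.3,-0.975,0,0,0,0,1]

```text
time_s: 2.85
tool_pos: [0.4105, -0.1926, 0.2627]
tool_rot: [-179.9, -0.1, 0.4]
force: [-0.1, -0.3, 0.5]
grip_width: 0.0867
grasp_force: 0.0
```

Emit:
apply_moves:
  moves:
    - [0.25,-0.975,0.05,0,0,0,1]
    - [0.25,-0.975,0.05,0,0,0,1]
    - [0.25,-0.975,0.05,0,0,0,1]
    - [0.25,-0.975,0.05,0,0,0,1]
    - [0.25,-0.975,0.05,0,0,0,1]
    - [0.25,-0.975,0.05,0,0,0,1]
    - [0.25,-0.975,0.05,0,0,0,1]

```text
time_s: 3.55
tool_pos: [0.4587, -0.0053, 0.2522]
tool_rot: [180.0, 0.0, -0.2]
force: [0.8, -1.1, -0.3]
grip_width: 0.0873
grasp_force: 0.0
```

Run:
```python
from h import *
c,im=shot("wrist","w1.png"); print(c["position"],c["orientation"]); o=env.get_obs(); print(o["tool_pos"],o["tool_rot"],o["time_s"],o["qpos"])
for t in("tray","start_top"):
    for d in boxes_of("wrist",t): print(t,d["conf"],d["location"],pix2w(c,d["location"],.024 if t=="tray" else .042))
```

```text
[ 0.54073453 -0.00440164  0.41379621] [-1.74625384e+01 -4.59346202e-02 -9.01960930e+01]
[ 0.45863628 -0.00533863  0.25229597] [ 1.79990007e+02  3.36741793e-02 -2.76172025e-01] 3.6 [ 33.17211977  -5.39833397 -33.2357906  105.17917996  -2.99712849
  79.38808081 -89.66902305]
tray 0.7 [301.2, 96.6] [0.57230749 0.01651049 0.024     ]
start_top 0.93 [291.2, 210.4] [0.45504231 0.02864012 0.042     ]
start_top 0.5 [73.9, 239.1] [0.4232738 0.278833  0.042    ]
```

View pics/w1.png

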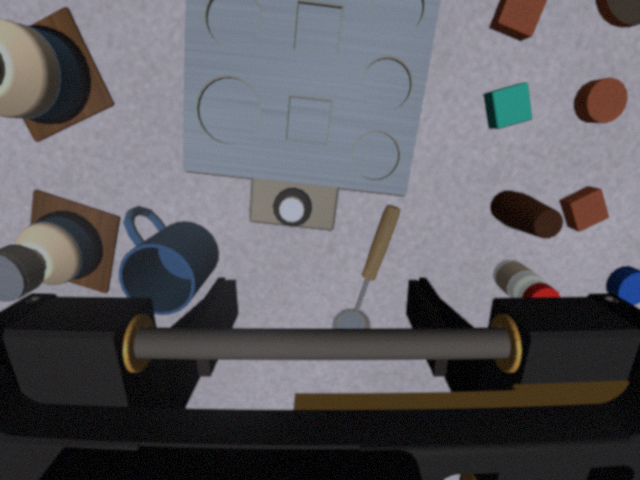

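The wrist view shows the tray cut off at the top, the button at (291,209) and the jars at the left. I'll shift forward a little to see the whole tray.

Emit:
apply_moves:
  moves:
    - [0.3,-0.075,-0.2,0,0,0,1]
    - [0.3,-0.075,-0.2,0,0,0,1]
    - [0.3,-0.075,-0.2,0,0,0,1]
    - [0.3,-0.075,-0.2,0,0,0,1]
    - [0.3,-0.075,-0.2,0,0,0,1]

```text
time_s: 4.2
tool_pos: [0.5177, 0.0114, 0.2918]
tool_rot: [180.0, 0.1, -0.1]
force: [0.8, -0.2, 0.0]
grip_width: 0.0864
grasp_force: 0.0
```

```bash
cat >> h.py <<'E'
def tray_model():
    # sample points (tray frame) on edges: plate outline at z=.024, well edges
    pts=[];W,H=.225,.25
    return pts
E
python3 - <<'E'
from h import *
c,im=shot("wrist","w2.png"); o=env.get_obs(); print(o["tool_pos"],o["tool_rot"])
hsv=cv2.cvtColor(im,cv2.COLOR_RGB2HSV)
print([ (p,im[p[1],p[0]],hsv[p[1],p[0]]) for p in [(300,120),(150,150),(480,200)]])
b=boxes_of("wrist","start_top"); print(b)
E
```

```text
[0.51766085 0.01144252 0.29189292] [ 1.79959886e+02  8.02614275e-02 -1.14592925e-01]
[((300, 120), array([125, 134, 148], dtype=uint8), array([108,  40, 148], dtype=uint8)), ((150, 150), array([109, 103, 108], dtype=uint8), array([155,  14, 109], dtype=uint8)), ((480, 200), array([155, 151, 162], dtype=uint8), array([131,  17, 162], dtype=uint8))]
[{'location': [305.3, 246.3], 'conf': 0.94}]
```

View pics/w2.png

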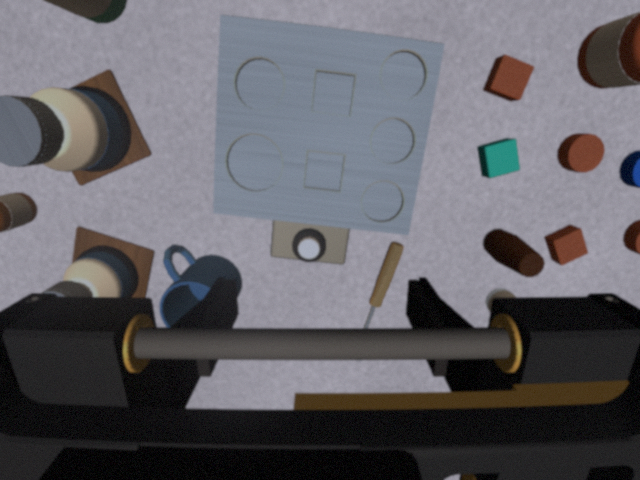

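The whole tray is visible, with corners at (221,15), (443,42), (408,234), (214,211) and the button at (309,248). Now I'll fit its pose.

```bash
cat > tray.py <<'E'
from h import *
from scipy.optimize import minimize
def fit(c,im,p0):
    g=cv2.GaussianBlur(im,(0,0),1.2).astype(np.float32)
    G=sum(np.hypot(cv2.Sobel(g[:,:,k],5,1,0),cv2.Sobel(g[:,:,k],5,0,1)) for k in range(3))
    G=np.minimum(G,np.percentile(G,97))
    t=np.linspace(-1,1,80); a=np.linspace(0,2*np.pi,90)
    O=np.vstack([np.c_[t*.1125,t*0+.125],np.c_[t*.1125,t*0-.125],np.c_[t*0+.1125,t*.125],np.c_[t*0-.1125,t*.125]])
    L=[O]
    for x,y,r in [(-.045,.077,.034),(.045,.077,.028),(0,-.085,.026),(-.074,-.085,.026),(.074,-.085,.026)]: L.append(np.c_[x+r*np.cos(a),y+r*np.sin(a)])
    for x in(-.045,.045):
        for s in(-1,1): L+= [np.c_[x+t*.022,t*0-.008+s*.022],np.c_[t*0+x+s*.022,-.008+t*.022]]
    P=np.vstack(L)
    def cost(p):
        C,S=np.cos(p[2]),np.sin(p[2])
        X=np.c_[p[0]+C*P[:,0]-S*P[:,1],p[1]+S*P[:,0]+C*P[:,1],np.full(len(P),.024)]
        f=240/np.tan(np.radians(c["fov_y"])/2)
        q=(X-c["position"])@rot(c); s=np.c_[q[:,0],-q[:,1]]/-q[:,2:]
        uv=s*(1+c["k1"]*(s**2).sum(1,keepdims=True))*f+[c["cx"],c["cy"]]
        return -cv2.remap(G,uv[:,0].astype(np.float32),uv[:,1].astype(np.float32),1).mean()
    best=None
    for dx in(-.006,0,.006):
        for dy in(-.006,0,.006):
            for dw in(-.02,0.02):
                r=minimize(cost,np.array(p0)+[dx,dy,dw],method="Nelder-Mead",options=dict(initial_simplex=np.array(p0)+[dx,dy,dw]+np.vstack([np.zeros(3),np.diag([.004,.004,.02])])))
                if best is None or r.fun<best.fun: best=r
    return best
E
python3 - <<'E'
from tray import *
c=viewer.get_calibration("wrist"); im=cv2.imread("pics/w2.png")[:,:,::-1].copy()
r=fit(c,im,[.593,.009,-.1]); print(r.x,r.fun)
print("button",pix2w(c,(305.3,246.3),.042),pix2w(c,(309,248),.042))
p=r.x; v=im[:,:,::-1].copy()
def T(x,y,z=.024): return [p[0]+np.cos(p[2])*x-np.sin(p[2])*y,p[1]+np.sin(p[2])*x+np.cos(p[2])*y,z]
for q in [(.1125,.125),(.1125,-.125),(-.1125,.125),(-.1125,-.125),(-.045,.077),(.045,.077),(0,-.085),(-.074,-.085),(.074,-.085),(-.045,-.008),(.045,-.008)]:
    print(q,np.round(T(*q)[:2],4)); cv2.circle(v,tuple(np.round(w2pix(c,T(*q))).astype(int)),2,(0,0,255),-1)
cv2.imwrite("pics/v2.png",cv2.resize(v[0:290,190:460],None,fx=2,fy=2))
c2=viewer.get_calibration("top"); print("top fit",fit(c2,cv2.imread("pics/top0.png")[:,:,::-1].copy(),[.593,.009,-.1]).x)
c2=viewer.get_calibration("scene"); print("scene fit",fit(c2,cv2.imread("pics/scene0.png")[:,:,::-1].copy(),[.593,.009,-.1]).x)
for t,z in (("cap_big_center",.135),("cap_small_center",.115)):
    for d in masks_of("wrist",t): print(t,d["conf"],d["location"],pix2w(c,d["location"],z))
E
```

```text
[ 0.59569103  0.01134579 -0.12011614] -71.85552215576172
button [0.45919611 0.03267498 0.042     ] [0.45696325 0.0281201  0.042     ]
(0.1125, 0.125) [0.7224 0.122 ]
(0.1125, -0.125) [ 0.6924 -0.1262]
(-0.1125, 0.125) [0.499  0.1489]
(-0.1125, -0.125) [ 0.469  -0.0993]
(-0.045, 0.077) [0.5602 0.0932]
(0.045, 0.077) [0.6496 0.0824]
(0, -0.085) [ 0.5855 -0.073 ]
(-0.074, -0.085) [ 0.512  -0.0642]
(0.074, -0.085) [ 0.659  -0.0819]
(-0.045, -0.008) [0.5501 0.0088]
(0.045, -0.008) [ 0.6394 -0.002 ]
top fit [ 0.59949026  0.01466081 -0.11823893]
scene fit [ 0.59394875  0.01401963 -0.11957896]
cap_big_center 0.86 [29.7, 126.1] [0.60543804 0.2756457  0.135     ]
cap_big_center 0.65 [508.8, 79.4] [ 0.64107029 -0.14742143  0.135     ]
cap_big_center 0.31 [92.0, 10.0] [0.69640909 0.20142117 0.135     ]
cap_small_center 0.58 [67.2, 291.2] [0.43218955 0.29150664 0.115     ]
cap_small_center 0.34 [612.1, 53.5] [ 0.66935356 -0.25301554  0.115     ]
```

View pics/v2.png

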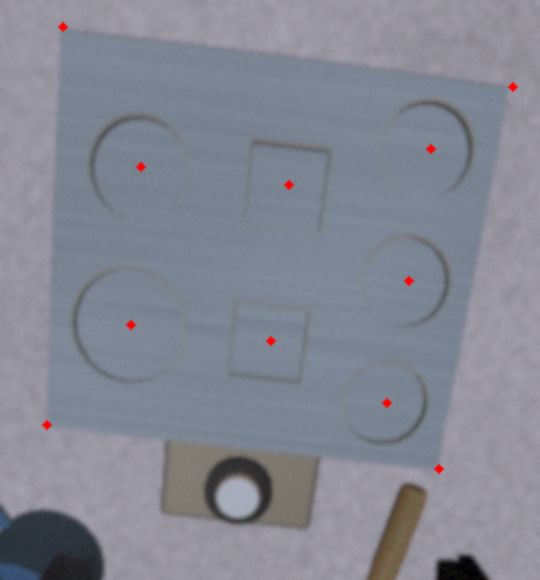

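Run:
```python
from h import *
c=viewer.get_calibration("wrist"); o=env.get_obs(); Rt=R.from_euler('xyz',o["tool_rot"],degrees=True).as_matrix()
for q in [(0,0,0),(0,-.0435,0),(0,.0435,0),(0.0095,-.0435,0),(.0095,.0435,0)]: print(q,w2pix(c,o["tool_pos"]+Rt@np.array(q)).round(1))
im=cv2.imread("pics/w2.png"); cv2.imwrite("pics/v3.png",np.hstack([cv2.resize(im[260:390,190:260],None,fx=5,fy=4),cv2.resize(im[260:390,390:460],None,fx=5,fy=4)]))
g=im.mean(2)
for r in (282,286,290,294): print(r,np.where(g[r,180:300]<70)[0].max()+180,np.where(g[r,350:470]<70)[0].min()+350)
```

```text
(0, 0, 0) [323.8 296.2]
(0, -0.0435, 0) [238.7 296. ]
(0, 0.0435, 0) [408.9 296.1]
(0.0095, -0.0435, 0) [237.3 278.9]
(0.0095, 0.0435, 0) [410.3 279. ]
282 240 409
286 240 409
290 239 408
294 237 408
```

View pics/v3.png

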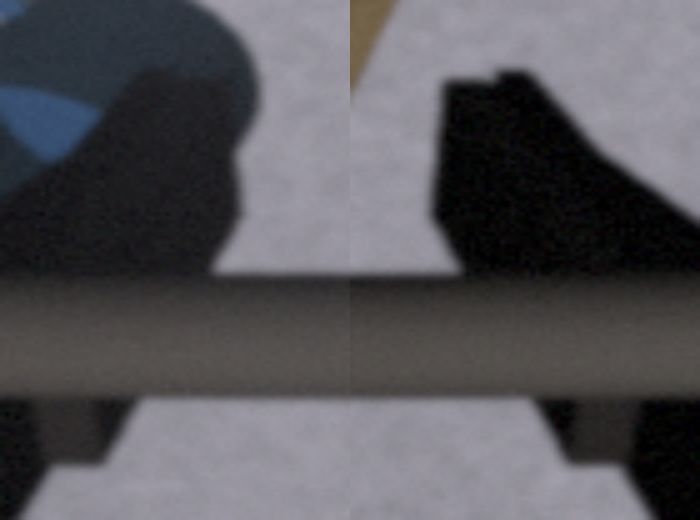

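Emit:
apply_moves:
  moves:
    - [0.1,-0.7,0.03,0,0,0,1]
    - [0.1,-0.7,0.03,0,0,0,1]
    - [0.1,-0.7,0.03,0,0,0,1]

```text
time_s: 4.7
tool_pos: [0.5383, 0.1546, 0.2867]
tool_rot: [-180.0, -0.0, -0.0]
force: [0.2, -0.6, 1.1]
grip_width: 0.0871
grasp_force: 0.0
```

Emit:
apply_moves:
  moves:
    - [0.1,-0.7,0.03,0,0,0,1]
    - [0.1,-0.7,0.03,0,0,0,1]
    - [0.1,-0.7,0.03,0,0,0,1]
    - [0.1,-0.7,0.03,0,0,0,1]
    - [0.1,-0.7,0.03,0,0,0,1]

```text
time_s: 5.2
tool_pos: [0.5581, 0.2932, 0.2799]
tool_rot: [180.0, 0.1, 0.1]
force: [0.4, -0.7, -0.1]
grip_width: 0.0866
grasp_force: 0.0
```

```bash
cat > cap.py <<'E'
from h import *
import sys
def look(t,z,d,fn):
    c,im=shot("wrist",fn); o=env.get_obs(); f=240/np.tan(np.radians(c["fov_y"])/2)
    print(o["tool_pos"].round(4),o["tool_rot"].round(2),o["qpos"].round(0))
    g=cv2.medianBlur(cv2.cvtColor(im,cv2.COLOR_RGB2GRAY),5)
    for b in boxes_of("wrist",t)[:2]:
        r=f*d/2/(c["position"][2]-z)
        h=cv2.HoughCircles(g,cv2.HOUGH_GRADIENT,1,20,param1=60,param2=12,minRadius=int(r*.9),maxRadius=int(r*1.15)+1)
        print(b["conf"],b["location"],pix2w(c,b["location"],z).round(4),"r",r)
        if h is not None:
            for k in h[0][:6]:
                if np.hypot(*(k[:2]-b["location"]))<60: print("  circ",k,pix2w(c,k[:2],z).round(4))
    return c,im
E
python3 - <<'E'
from cap import *
c,im=look("cap_big_center",.135,.064,"w3.png")
E
```

```text
[0.5589 0.2915 0.2802] [ 1.7992e+02  2.0000e-02 -5.0000e-02] [   5.   20.  -46.   80.   15.   86. -130.]
0.57 [319.4, 171.4] [0.6038 0.2962 0.135 ] r 36.679911030752734
  circ [317.5 164.5  42.4] [0.6097 0.2979 0.135 ]
```

View pics/w3.png

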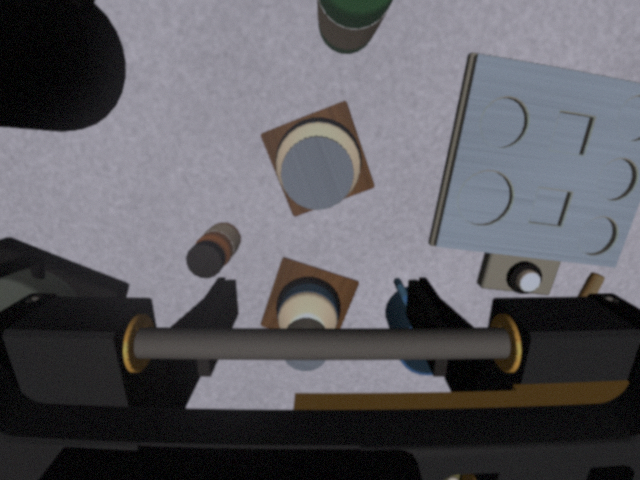

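Cap disc is centred at about (319,172) in this view. I'll go over it, descend and close gently.

Emit:
apply_moves:
  moves:
    - [0.225,-0.02,0.2,0,0,0,1]
    - [0.225,-0.02,0.2,0,0,0,1]
    - [0.225,-0.02,0.5,0,0,0,1]
    - [0.225,-0.02,0.7,0,0,0,1]
    - [0.225,-0.02,0.815,0,0,0,1]
    - [0.225,-0.02,0.815,0,0,0,1]
    - [0.225,-0.02,0.815,0,0,0,0.4]
    - [0.225,-0.02,0.815,0,0,0,0.4]
    - [0.225,-0.02,0.815,0,0,0,0.4]
    - [0.225,-0.02,0.815,0,0,0,0.4]
    - [0.225,-0.02,0.815,0,0,0,0.4]
    - [0.225,-0.02,0.815,0,0,0,0.4]
  grip_force: 8

```text
time_s: 6.5
tool_pos: [0.6047, 0.2968, 0.1194]
tool_rot: [-180.0, -0.1, -0.0]
force: [-0.6, -0.5, 5.5]
grip_width: 0.0636
grasp_force: 8.0
```

```bash
python3 -c "
from h import *
print({k:(v if np.isscalar(v) else np.round(v,3)) for k,v in env.get_obs().items()})"
```

```text
{'time_s': 6.5, 'qpos': array([   2.643,   30.965,  -42.804,   85.536,   21.639,   71.823,
       -132.854]), 'joint_velocities': array([ 0.014,  0.045, -0.018,  0.011,  0.002,  0.019, -0.03 ]), 'effort': array([-2.7800e-01, -4.7542e+01, -9.9330e+00, -2.5846e+01,  4.3000e-02,
       -3.2900e-01, -3.0000e-03]), 'tool_pos': array([0.605, 0.297, 0.119]), 'tool_rot': array([-1.79951e+02, -1.47000e-01, -4.20000e-02]), 'force': array([-0.615, -0.49 ,  5.484]), 'wrist_torque': array([ 0.03 ,  0.06 , -0.022]), 'grasp_force': 8.001025943085551, 'grip_width': 0.06359688677327495}
```

Emit:
apply_moves:
  moves:
    - [0,0,0,0,0,0,0.3]
    - [0,0,0,0,0,0,0.3]
    - [0,0,0,0,0,0,0.3]
    - [0,0,0,0,0,-0.1,0.3]
    - [0,0,0,0,0,-0.2,0.3]
    - [0,0,0,0,0,-0.3,0.3]
    - [0,0,0,0,0,-0.4,0.3]
    - [0,0,0,0,0,-0.5,0.3]
    - [0,0,0,0,0,-0.6,0.3]
    - [0,0,0,0,0,-0.675,0.3]
    - [0,0,0,0,0,-0.675,0.3]
    - [0,0,0,0,0,-0.675,0.3]
  grip_force: 60

```text
time_s: 7.7
tool_pos: [0.6044, 0.2984, 0.1194]
tool_rot: [180.0, -0.2, 58.0]
force: [-0.1, 1.7, 6.2]
grip_width: 0.0626
grasp_force: 60.0
```

```bash
python3 -c "
from h import *
print({k:(v if np.isscalar(v) else np.round(v,3)) for k,v in env.get_obs().items()})"
```

```text
{'time_s': 7.7, 'qpos': array([  9.338,  35.148, -53.888,  85.281,  28.85 ,  74.043, -79.39 ]), 'joint_velocities': array([-0.201, -0.085,  0.243,  0.095, -0.066, -0.059, -0.196]), 'effort': array([ 1.3670e+00, -4.7071e+01, -1.2027e+01, -2.4366e+01,  5.3600e-01,
        4.4300e-01, -4.2000e-02]), 'tool_pos': array([0.604, 0.298, 0.119]), 'tool_rot': array([179.994,  -0.244,  58.022]), 'force': array([-0.147,  1.747,  6.197]), 'wrist_torque': array([0.528, 0.058, 0.096]), 'grasp_force': 60.00263115623966, 'grip_width': 0.06259567518364442}
```

Emit:
apply_moves:
  moves:
    - [0,0,0,0,0,-0.1,0.3]
    - [0,0,0,0,0,-0.2,0.3]
    - [0,0,0,0,0,-0.3,0.3]
    - [0,0,0,0,0,-0.4,0.3]
    - [0,0,0,0,0,-0.5,0.3]
    - [0,0,0,0,0,-0.6,0.3]
    - [0,0,0,0,0,-0.675,0.3]
    - [0,0,0,0,0,-0.675,0.3]
    - [0,0,-0.015,0,0,-0.675,0.3]
    - [0,0,-0.03,0,0,-0.675,0.3]
    - [0,0,-0.03,0,0,-0.675,0.3]

```text
time_s: 8.8
tool_pos: [0.6025, 0.2981, 0.1233]
tool_rot: [-180.0, -0.2, 116.1]
force: [-1.6, 5.1, -1.4]
grip_width: 0.0629
grasp_force: 60.0
```

```bash
python3 -c "
from h import *
o=env.get_obs();print(o['force'],o['wrist_torque'],o['tool_pos'],o['qpos'])"
```

```text
[-1.6380879   5.10784164 -1.42028451] [1.19899836 0.38285103 0.01837262] [0.60247388 0.2981034  0.12330144] [ 14.92910718  40.59050584 -64.9027909   84.91489893  36.87601083
  77.97482667 -26.19579739]
```

Emit:
apply_moves:
  moves:
    - [0,0,-0.1,0,0,0,0.3]
    - [0,0,-0.2,0,0,0,0.3]
    - [0,0,-0.35,0,0,0,0.3]
    - [0,0,-0.35,0,0,0.675,0.3]
    - [0,0,-0.35,0,0,0.675,0.3]
    - [0,0,-0.35,0,0,0.675,0.3]
    - [0,0,-0.35,0,0,0.675,0.3]
    - [0,0,-0.35,0,0,0.675,0.3]
    - [0,0,-0.35,0,0,0.675,0.3]
    - [0,0,-0.35,0,0,0.675,0.3]

```text
time_s: 9.8
tool_pos: [0.6044, 0.2946, 0.1933]
tool_rot: [179.9, 0.1, 57.6]
force: [0.3, 0.0, -1.9]
grip_width: 0.0626
grasp_force: 60.0
```

Emit:
apply_moves:
  moves:
    - [-0.98,0.365,0,0,0,0.675,0.3]
    - [-0.98,0.365,0,0,0,0.675,0.3]
    - [-0.98,0.365,0,0,0,0.675,0.3]
    - [-0.98,0.365,0,0,0,0.675,0.3]
    - [-0.98,0.365,0,0,0,0.675,0.3]
    - [-0.98,0.365,0,0,0,0.675,0.3]
    - [-0.98,0.365,0,0,0,0.675,0.3]
    - [-0.98,0.365,0,0,0,0.675,0.3]
    - [-0.98,0.365,0,0,0,0.675,0.3]

```text
time_s: 10.7
tool_pos: [0.5618, 0.0908, 0.1936]
tool_rot: [179.9, 0.0, 0.1]
force: [-0.5, -0.5, -0.7]
grip_width: 0.0629
grasp_force: 60.0
```

Run:
```python
from tray import *
c,im=shot("wrist","w4.png"); o=env.get_obs(); print(o["tool_pos"],o["tool_rot"],o["grip_width"])
r=fit(c,im,[.595,.012,-.12]); print(r.x)
for b in masks_of("wrist","cap_big_center"): print(b["conf"],b["location"])
p=r.x
print(p[0]+np.cos(p[2])*-.045-np.sin(p[2])*.077,p[1]+np.sin(p[2])*-.045+np.cos(p[2])*.077)
```

```text
[0.56175096 0.09101345 0.19352012] [1.79952004e+02 7.16966877e-03 9.20682999e-02] 0.06285945700223897
[ 0.59537651  0.01229227 -0.11824915]
0.93 [325.4, 287.8]
0.5597747345910996 0.09406337336266973
```

View pics/w4.png

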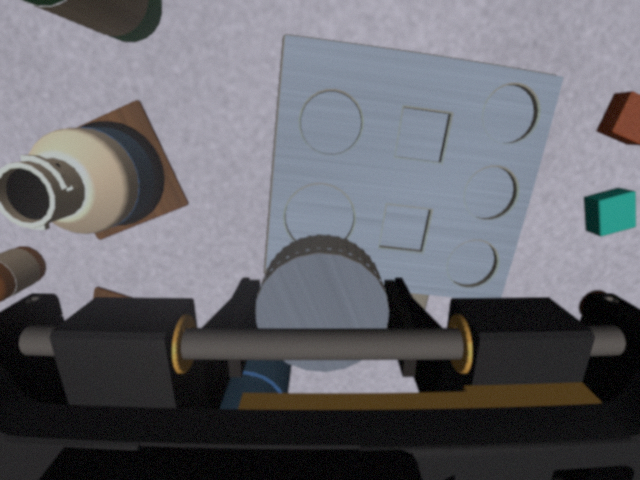

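The cap is held, with its top disc spanning about columns 255–390 and centred near (322,308). The jar is open and the well is at (320,215). Next I'll measure the cap's offset in the hand.

```bash
cat > held.py <<'E'
from h import *
from scipy.optimize import minimize
def held(c,im,o,rad,ztop,arc=(-180,180)):
    """offset (tool x,y) of a held disc's top circle at ztop above TCP"""
    g=cv2.GaussianBlur(im,(0,0),1.0).astype(np.float32)
    G=sum(np.hypot(cv2.Sobel(g[:,:,k],5,1,0),cv2.Sobel(g[:,:,k],5,0,1)) for k in range(3))
    G=np.minimum(G,np.percentile(G,96))
    Rt=R.from_euler('xyz',o["tool_rot"],degrees=True).as_matrix()
    a=np.radians(np.linspace(*arc,120))
    def cost(p):
        uv=np.array([w2pix(c,o["tool_pos"]+Rt@np.array([p[0]+rad*np.cos(t),p[1]+rad*np.sin(t),-ztop])) for t in a],np.float32)
        return -cv2.remap(G,uv[:,0],uv[:,1],1).mean()
    return min((minimize(cost,[x,y],method="Nelder-Mead",options=dict(initial_simplex=[[x,y],[x+.003,y],[x,y+.003]],xatol=1e-4)) for x in(-.006,-.003,0,.003,.006) for y in (-.002,.002)),key=lambda r:r.fun)
E
python3 - <<'E'
from held import *
c=viewer.get_calibration("wrist"); o=env.get_obs(); im=cv2.imread("pics/w4.png")[:,:,::-1].copy()
for arc in((-180,180),(-75,75)):
    r=held(c,im,o,.032,.0156,arc); print(r.x,r.fun)
print(w2pix(c,o["tool_pos"]+[0,0,.0156]),w2pix(c,o["tool_pos"]+[.032,0,.0156]))
E
```

```text
[-0.00267915 -0.00094472] -212.48097229003906
[-0.00307975 -0.0010417 ] -274.7384033203125
[323.97225434 311.44251393] [324.27900628 246.6872556 ]
```

Emit:
apply_moves:
  moves:
    - [0.005,-0.008,0.25,0,0,0,0.3]
    - [0.005,-0.008,0.5,0,0,0,0.3]
    - [0.005,-0.008,0.65,0,0,0,0.3]
    - [0.005,-0.008,0.725,0,0,0,0.3]
    - [0.005,-0.008,0.725,0,0,0,0.3]
    - [0.005,-0.008,0.725,0,0,0,0.3]

```text
time_s: 11.4
tool_pos: [0.5639, 0.0935, 0.0499]
tool_rot: [-180.0, -0.1, 0.0]
force: [0.3, 0.3, 0.2]
grip_width: 0.0627
grasp_force: 60.0
```

```bash
cat > wl.py <<'E'
from tray import *
from held import held
import sys
def T(p,x,y): return np.array([p[0]+np.cos(p[2])*x-np.sin(p[2])*y,p[1]+np.sin(p[2])*x+np.cos(p[2])*y])
def go(fn,rad,ztop,well):
    c,im=shot("wrist",fn); o=env.get_obs(); print(o["tool_pos"].round(4),o["tool_rot"].round(2),o["grip_width"])
    r=fit(c,im,[.5955,.012,-.119]); print("tray",r.x)
    h=held(c,im,o,rad,ztop,(-75,75)); Rt=R.from_euler('xyz',o["tool_rot"],degrees=True).as_matrix()
    print("held",h.x,h.fun); w=T(r.x,*well); hw=(o["tool_pos"]+Rt@np.array([*h.x,0]))[:2]
    print("well",w,"heldworld",hw,"diff",w-hw)
E
python3 -c "
from wl import *
go('w5.png',.032,.0156,(-.045,.077))"
```

```text
[0.5644 0.0935 0.0505] [-1.7998e+02 -1.9000e-01 -2.0000e-02] 0.06275665860531
tray [ 0.59484171  0.01327871 -0.11644714]
held [-0.00340218 -0.0009683 ] -236.1922149658203
well [0.55909264 0.09498553] heldworld [0.56103989 0.09445701] diff [-0.00194725  0.00052852]
```

View pics/w5.png

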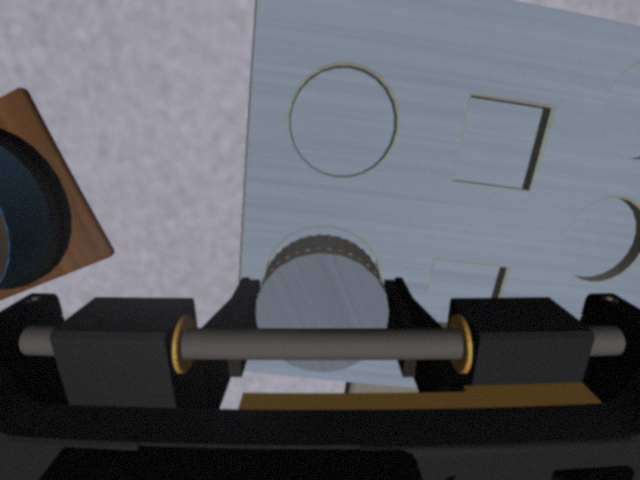

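The cap sits slightly ahead of the well rim, with the well's far edge showing at (320,228). Correcting −2 mm in x, +0.5 mm in y, and lowering.

Emit:
apply_moves:
  moves:
    - [-0.01,-0.003,0,0,0,0,0.3]
    - [-0.01,-0.003,0.04,0,0,0,0.3]
    - [-0.01,-0.003,0.06,0,0,0,0.3]
    - [-0.01,-0.003,0.08,0,0,0,0.3]
    - [-0.01,-0.003,0.095,0,0,0,0.3]
    - [-0.01,-0.003,0.1,0,0,0,0.3]
    - [-0.01,-0.003,0.1,0,0,0,0.3]

```text
time_s: 12.15
tool_pos: [0.5606, 0.0934, 0.0294]
tool_rot: [179.9, 0.1, -0.0]
force: [-4.7, -1.6, 8.7]
grip_width: 0.0625
grasp_force: 60.0
```

Emit:
apply_moves:
  moves:
    - [0,0,0,0,0,0,0.85]
    - [0,0,0,0,0,0,0.85]
    - [0,0,0,0,0,0,0.85]
    - [0,0,-0.1,0,0,0,0.9]
    - [0,0,-0.3,0,0,0,1]
    - [-0.2,0,-0.6,0,0,0,1]
    - [-0.2,0,-0.8,0,0,0,1]
    - [-0.2,0,-0.8,0,0,0,1]

```text
time_s: 12.95
tool_pos: [0.5227, 0.095, 0.1939]
tool_rot: [180.0, -0.5, 0.0]
force: [0.5, 0.9, -0.2]
grip_width: 0.0866
grasp_force: 0.0
```

```bash
cat > cc.py <<'E'
from wl import *
def disc(c,im,p0,z,rad):
    from types import SimpleNamespace
    o=dict(tool_pos=np.array([*p0,z]),tool_rot=[0,0,0])
    r=held(c,im,o,rad,0); return np.array(p0)+r.x,r.fun
E
python3 -c "
from cc import *
c,im=shot('wrist','w6.png'); o=env.get_obs(); print(o['tool_pos'],o['force'])
r=fit(c,im,[.5955,.012,-.119]); print(r.x); w=T(r.x,-.045,.077); print(w, disc(c,im,w,.045,.032), disc(c,im,w,.0535,.032))
cv2.imwrite('pics/v6.png',cv2.resize(im[40:300,180:560,::-1],None,fx=2,fy=2))"
```

```text
[0.52272431 0.09443711 0.19317162] [-0.60254625  0.56377228  0.81162182]
[ 0.59473514  0.0124546  -0.11771596]
[0.55908977 0.09420671] (array([0.55849301, 0.09438829]), np.float64(-167.43470764160156)) (array([0.55941522, 0.09441396]), np.float64(-158.09378051757812))
```

View pics/v6.png

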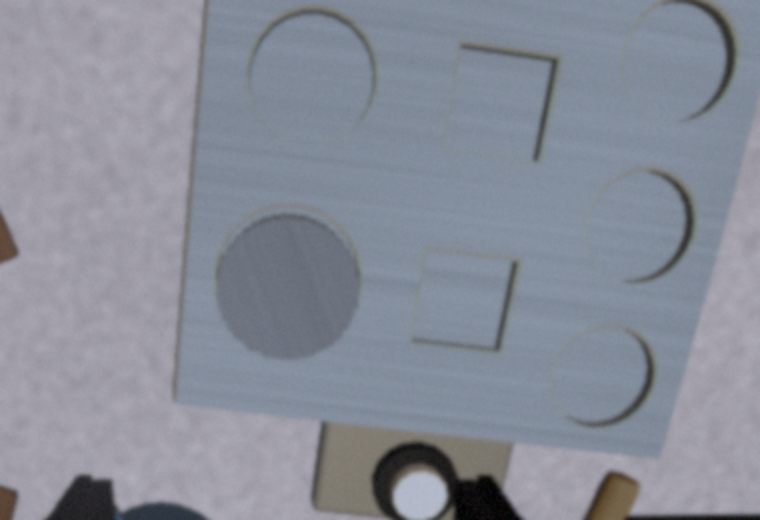

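The big cap lies home in its well, concentric at (288,287) of the crop. Next is the small cap.

Emit:
apply_moves:
  moves:
    - [-0.35,-0.525,-0.35,0,0,-0.233,1]
    - [-0.35,-0.525,-0.35,0,0,-0.233,1]
    - [-0.35,-0.525,-0.35,0,0,-0.233,1]
    - [-0.35,-0.525,-0.35,0,0,-0.233,1]

```text
time_s: 13.4
tool_pos: [0.4488, 0.2051, 0.2606]
tool_rot: [-180.0, -0.2, 20.6]
force: [-0.2, 0.0, 0.3]
grip_width: 0.087
grasp_force: 0.0
```

Emit:
apply_moves:
  moves:
    - [-0.173,-0.59,0,0,0,0,1]
    - [-0.173,-0.59,0,0,0,0,1]
    - [-0.173,-0.59,0,0,0,0,1]
    - [-0.173,-0.59,0,0,0,0,1]
    - [-0.173,-0.59,0,0,0,0,1]

```text
time_s: 13.9
tool_pos: [0.3783, 0.2969, 0.2576]
tool_rot: [180.0, 0.1, 20.0]
force: [-0.0, -1.0, -0.6]
grip_width: 0.087
grasp_force: 0.0
```

Run:
```python
from cc import *
c,im=shot("wrist","w7.png"); o=env.get_obs(); print(o["tool_pos"],o["tool_rot"],o["qpos"])
for b in masks_of("wrist","cap_small_center"):
    p=pix2w(c,b["location"],.115); print(b["conf"],b["location"],p,disc(c,im,p[:2],.115,.026))
im3=cv2.imread("pics/w7.png");
```

```text
[0.37882051 0.29618988 0.25766856] [1.79979112e+02 6.95849155e-02 1.98821499e+01] [  26.15288371   -2.71113844  -64.39042964  101.38289207   -2.48543641
   79.87170096 -107.88992494]
0.6 [314.6, 186.8] [0.40694199 0.31506912 0.115     ] (array([0.40812215, 0.31287284]), np.float64(-231.13282775878906))
0.56 [582.6, 132.8] [0.53101967 0.1151225  0.115     ] (array([0.53798005, 0.13818759]), np.float64(-218.35342407226562))
```

View pics/w7.png

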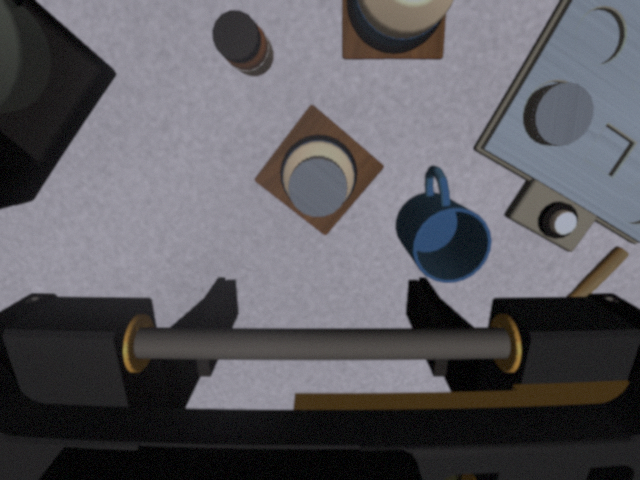

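Emit:
apply_moves:
  moves:
    - [0.156,-0.024,0.1,0,0,0,1]
    - [0.156,-0.024,0.3,0,0,0,1]
    - [0.156,-0.024,0.5,0,0,0,1]
    - [0.156,-0.024,0.7,0,0,0,1]
    - [0.156,-0.024,0.8,0,0,0,1]
    - [0.156,-0.024,0.8,0,0,0,0.3]
    - [0.156,-0.024,0.8,0,0,0,0.3]
    - [0.156,-0.024,0.8,0,0,0,0.3]
    - [0.156,-0.024,0.8,0,0,0,0.3]
    - [0.156,-0.024,0.8,0,0,0,0.3]
    - [0.156,-0.024,0.8,0,0,0,0.3]
  grip_force: 10

```text
time_s: 15.1
tool_pos: [0.4071, 0.3124, 0.0995]
tool_rot: [179.9, -0.1, 20.0]
force: [2.3, -1.7, 3.8]
grip_width: 0.0518
grasp_force: 10.0
```

Emit:
apply_moves:
  moves:
    - [0,0,0,0,0,0,0.2]
    - [0,0,0,0,0,0,0.2]
    - [0,0,0,0,0,0,0.2]
    - [0,0,0,0,0,-0.1,0.2]
    - [0,0,0,0,0,-0.2,0.2]
    - [0,0,0,0,0,-0.3,0.2]
    - [0,0,0,0,0,-0.4,0.2]
    - [0,0,0,0,0,-0.5,0.2]
    - [0,0,0,0,0,-0.6,0.2]
    - [0,0,0,0,0,-0.675,0.2]
    - [0,0,0,0,0,-0.675,0.2]
    - [0,0,0,0,0,-0.675,0.2]
  grip_force: 60

```text
time_s: 16.3
tool_pos: [0.4068, 0.3128, 0.0995]
tool_rot: [179.9, -0.0, 78.0]
force: [1.1, -2.8, 6.3]
grip_width: 0.0507
grasp_force: 60.0
```

```bash
python3 -c "
from h import *
o=env.get_obs();print(o['force'],o['wrist_torque'],o['tool_pos'],o['tool_rot'],o['qpos'])"
```

```text
[ 1.14769177 -2.79744844  6.34101074] [-0.67307342 -0.33698746  0.09696259] [0.40683574 0.31279939 0.09951849] [ 1.79898035e+02 -7.43864576e-03  7.79758797e+01] [ 23.82576691  24.10519142 -75.18867552 109.13264542  25.59432994
  66.52119784 -72.82374586]
```

Joint 3 is nearing its limit at −75°. I'll regrip to do the second half of the turn.

Emit:
apply_moves:
  moves:
    - [0,0,0,0,0,0,0.95]
    - [0,0,0,0,0,0,0.95]
    - [0,0,0,0,0,0,0.95]
    - [0,0,0,0,0,0.1,0.95]
    - [0,0,0,0,0,0.2,0.95]
    - [0,0,0,0,0,0.3,0.95]
    - [0,0,0,0,0,0.4,0.95]
    - [0,0,0,0,0,0.5,0.95]
    - [0,0,0,0,0,0.6,0.95]
    - [0,0,0,0,0,0.675,0.95]
    - [0,0,0,0,0,0.675,0.95]

```text
time_s: 17.4
tool_pos: [0.4053, 0.3129, 0.0984]
tool_rot: [180.0, 0.0, 20.0]
force: [0.0, 0.0, 0.6]
grip_width: 0.083
grasp_force: 0.0
```

```bash
python3 -c "
from h import *
o=env.get_obs();print(o['force'],o['wrist_torque'],o['tool_pos'],o['tool_rot'],o['qpos'])"
```

```text
[0.01065385 0.00491287 0.64090718] [ 0.00247748 -0.02414908  0.06757162] [0.40532432 0.31293423 0.09837989] [1.79977527e+02 1.10646424e-02 1.99933463e+01] [  15.47114501   16.85994006  -62.81238596  109.41951867   16.73982156
   63.71540418 -123.90377602]
```

Emit:
apply_moves:
  moves:
    - [0,0,0,0,0,0,0.2]
    - [0,0,0,0,0,0,0.2]
    - [0,0,0,0,0,0,0.2]
    - [0,0,0,0,0,0,0.2]
    - [0,0,0,0,0,0,0.2]
    - [0,0,0,0,0,-0.1,0.2]
    - [0,0,0,0,0,-0.2,0.2]
    - [0,0,0,0,0,-0.3,0.2]
    - [0,0,0,0,0,-0.4,0.2]
    - [0,0,0,0,0,-0.5,0.2]
    - [0,0,0,0,0,-0.6,0.2]
    - [0,0,0,0,0,-0.675,0.2]
    - [0,0,0,0,0,-0.675,0.2]
    - [0,0,-0.015,0,0,-0.675,0.2]
    - [0,0,-0.03,0,0,-0.675,0.2]
    - [0,0,-0.03,0,0,-0.675,0.2]

```text
time_s: 19.0
tool_pos: [0.4061, 0.312, 0.1046]
tool_rot: [179.9, 0.1, 77.9]
force: [1.3, -3.3, -0.4]
grip_width: 0.0506
grasp_force: 60.0
```

```bash
python3 -c "
from h import *
o=env.get_obs();print(o['force'],o['wrist_torque'],o['tool_pos'],o['tool_rot'],o['qpos'],o['grip_width'])"
```

```text
[ 1.26329438 -3.34355847 -0.42081804] [-0.91265937 -0.55876912 -0.01058046] [0.40610793 0.31201229 0.1046475 ] [1.79939574e+02 8.78743746e-02 7.78970721e+01] [ 23.64915511  22.75544887 -74.45678681 108.90338191  24.04541085
  66.68522154 -71.70391627] 0.050647940600731384
```

Emit:
apply_moves:
  moves:
    - [0,0,-0.15,0,0,0,0.2]
    - [0,0,-0.3,0,0,0,0.2]
    - [0,0,-0.42,0,0,0,0.2]
    - [0,0,-0.42,0,0,0.675,0.2]
    - [0,0,-0.42,0,0,0.675,0.2]
    - [0,0,-0.42,0,0,0.675,0.2]
    - [0,0,-0.42,0,0,0.675,0.2]
    - [0,0,-0.42,0,0,0.675,0.2]
    - [0,0,-0.42,0,0,0.675,0.2]
    - [0,0,-0.42,0,0,0.675,0.2]

```text
time_s: 20.0
tool_pos: [0.4047, 0.3145, 0.1888]
tool_rot: [-179.9, -0.0, 19.7]
force: [0.2, -0.9, -0.4]
grip_width: 0.0504
grasp_force: 60.0
```

Emit:
apply_moves:
  moves:
    - [0.373,0.747,0,0,0,0.233,0.2]
    - [0.373,0.747,0,0,0,0.233,0.2]
    - [0.373,0.747,0,0,0,0.233,0.2]
    - [0.373,0.747,0,0,0,0.233,0.2]

```text
time_s: 20.4
tool_pos: [0.5305, 0.1937, 0.1883]
tool_rot: [-180.0, -0.1, -0.5]
force: [-0.9, 0.3, -0.7]
grip_width: 0.0505
grasp_force: 60.0
```

Emit:
apply_moves:
  moves:
    - [0.606,0.574,0,0,0,0,0.2]
    - [0.606,0.574,0,0,0,0,0.2]
    - [0.606,0.574,0,0,0,0,0.2]
    - [0.606,0.574,0,0,0,0,0.2]
    - [0.606,0.574,0.5,0,0,0,0.2]
    - [0.606,0.574,0.65,0,0,0,0.2]
    - [0.606,0.574,0.65,0,0,0,0.2]
    - [0.606,0.574,0.65,0,0,0,0.2]

```text
time_s: 21.2
tool_pos: [0.6437, 0.0841, 0.0536]
tool_rot: [-179.9, 0.5, 0.0]
force: [-0.3, -0.5, -0.4]
grip_width: 0.0509
grasp_force: 60.0
```

```bash
python3 -c "
from wl import *
go('w8.png',.026,.0155,(.045,.077))"
```

```text
[0.6461 0.0846 0.057 ] [-1.7991e+02  2.4000e-01  4.0000e-02] 0.05066583300170798
tray [ 0.60554636  0.02096906 -0.21442518]
held [-0.00142822 -0.00053344] -237.40081787109375
well [0.66590032 0.08663031] heldworld [0.64467629 0.0851551 ] diff [0.02122403 0.00147521]
```

View pics/w8.png

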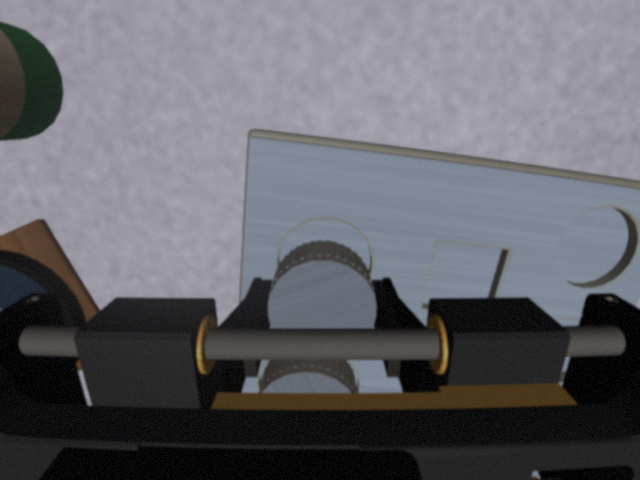

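Run:
```python
from wl import *
c=viewer.get_calibration("wrist"); im=cv2.imread("pics/w8.png")[:,:,::-1].copy(); print(env.get_obs()["tool_pos"])
for arc in((-45,45),(-60,60),(-30,60)):
    r=held(c,im,dict(tool_pos=np.array([.6487,.0839,.024]),tool_rot=[0,0,0]),.028,0,arc); print(r.x+[.6487,.0839],r.fun)
```

```text
[0.64610489 0.08462273 0.05698636]
[0.64995655 0.08406486] -69.98780059814453
[0.63775545 0.08585417] -243.11793518066406
[0.63777157 0.0857882 ] -243.11793518066406
```

The held cap at (322,300) is behind the well rim, whose top is at (325,217). Shift +4.7 mm in x, −1.2 mm in y, then lower.

Emit:
apply_moves:
  moves:
    - [0.0235,0.006,0,0,0,0,0.2]
    - [0.0235,0.006,0.04,0,0,0,0.2]
    - [0.0235,0.006,0.08,0,0,0,0.2]
    - [0.0235,0.006,0.1,0,0,0,0.2]
    - [0.0235,0.006,0.115,0,0,0,0.2]
    - [0.0235,0.006,0.13,0,0,0,0.2]
    - [0.0235,0.006,0.14,0,0,0,0.2]
    - [0.0235,0.006,0.14,0,0,0,0.2]

```text
time_s: 22.05
tool_pos: [0.6516, 0.0819, 0.0357]
tool_rot: [179.8, 0.1, -0.1]
force: [-15.5, -3.3, 29.5]
grip_width: 0.0511
grasp_force: 60.0
```

Emit:
apply_moves:
  moves:
    - [-0.006,0,-0.01,0,0,0,0.2]
    - [-0.01,0,-0.01,0,0,0,0.2]
    - [-0.01,0,0.0,0,0,0,0.2]
    - [-0.01,0,0.0,0,0,0,0.2]

```text
time_s: 22.45
tool_pos: [0.6513, 0.0819, 0.0356]
tool_rot: [179.9, -0.1, -0.1]
force: [-10.6, -3.2, 25.2]
grip_width: 0.0506
grasp_force: 60.0
```

Emit:
apply_moves:
  moves:
    - [-0.01,0.003,0,0,0,0,0.2]
    - [-0.015,0.005,0,0,0,0,0.2]
    - [-0.015,0.005,0,0,0,0,0.2]
    - [-0.015,0.005,0,0,0,0,0.2]

```text
time_s: 22.85
tool_pos: [0.6511, 0.0818, 0.0355]
tool_rot: [-180.0, -0.4, -0.0]
force: [-2.8, -1.3, 17.2]
grip_width: 0.0509
grasp_force: 60.0
```

Run:
```python
from wl import *
c,im=shot("wrist","w9.png"); o=env.get_obs(); print(o["tool_pos"],o["tool_rot"],o["force"],o["wrist_torque"])
print(held(c,im,o,.026,.0155,(-75,75)).x)
cv2.imwrite("pics/v9.png",cv2.resize(im[180:420,200:460,::-1],None,fx=2.5,fy=2.5))
```

```text
[0.65110795 0.08175071 0.03553963] [-1.79997217e+02 -4.48770137e-01 -4.25418778e-02] [-3.1890099  -0.10257044 18.25095397] [-0.3189709   0.22267258 -0.00356174]
[-0.00124237 -0.00111074]
```

View pics/v9.png

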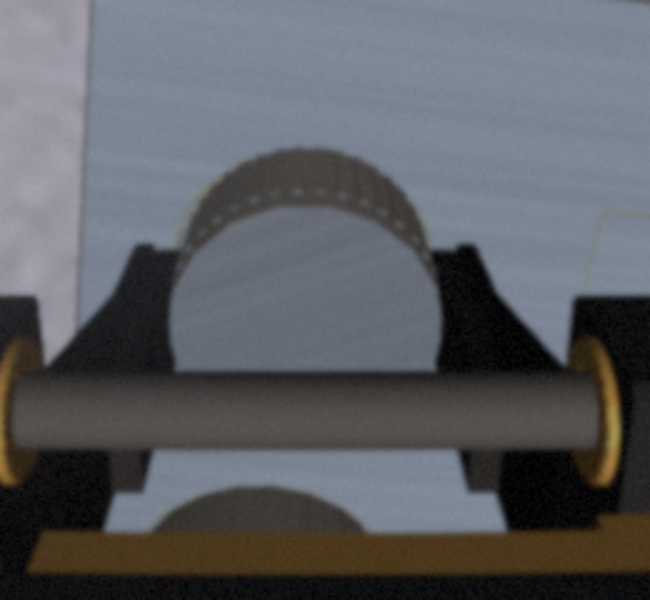

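Emit:
apply_moves:
  moves:
    - [-0.008,0,-0.06,0,0,0,0.2]
    - [-0.008,0,-0.06,0,0,0,0.2]
    - [-0.008,0,-0.06,0,0,0,0.2]
    - [-0.008,0,-0.06,0,0,0,0.2]
    - [-0.008,0,-0.06,0,0,0,0.2]

```text
time_s: 23.4
tool_pos: [0.6455, 0.0807, 0.0416]
tool_rot: [180.0, 0.1, -0.0]
force: [0.0, 0.7, -0.2]
grip_width: 0.0505
grasp_force: 60.0
```

Run:
```python
from wl import *
c,im=shot("wrist","w10.png"); o=env.get_obs(); print(o["tool_pos"],o["tool_rot"],o["force"])
print(held(c,im,o,.026,.0155,(-75,75)).x)
for arc in((-45,45),(-35,50),(-60,60)):
    r=held(c,im,dict(tool_pos=np.array([.6487,.0839,.024]),tool_rot=[0,0,0]),.028,0,arc); print(r.x+[.6487,.0839],r.fun)
cv2.imwrite("pics/v10.png",cv2.resize(im[180:420,200:460,::-1],None,fx=2.5,fy=2.5))
```

```text
[0.64558515 0.08075593 0.04170606] [ 1.79996764e+02  7.55660030e-02 -3.74298026e-02] [ 0.41696001  0.46193676 -1.46193488]
[-0.00055651 -0.00103139]
[0.64199761 0.08191501] -225.76731872558594
[0.64208477 0.0814752 ] -225.76731872558594
[0.64172768 0.08182888] -225.76625061035156
```

View pics/v10.png

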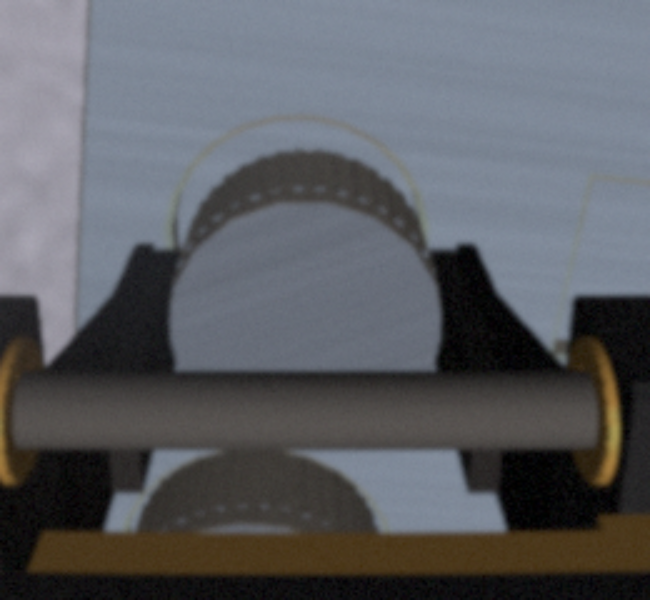

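The well rim's far edge is now clear at (319,226), and the cap's lower far edge is at (324,240).

Run:
```python
from wl import *
c=viewer.get_calibration("wrist")
a=pix2w(c,(318.8,226.4),.024); print("rim far",a,"centre",a[0]-.028)
b=pix2w(c,(324,240),.0272); print("cap far",b,"centre",b[0]-.026)
for u in((268,276),(371,272)): print(pix2w(c,u,.024))
for u in((275,276),(372,272)): print(pix2w(c,u,.029))
```

```text
rim far [0.67754071 0.08332663 0.024     ] centre 0.6495407061029336
cap far [0.67100524 0.08058115 0.0272    ] centre 0.6450052431984288
[0.64898383 0.11158889 0.024     ]
[0.65138537 0.05453263 0.024     ]
[0.65118674 0.10697657 0.029     ]
[0.65351391 0.0547578  0.029     ]
```

Emit:
apply_moves:
  moves:
    - [0.021,-0.01,0,0,0,0,0.2]
    - [0.021,-0.01,0,0,0,0,0.2]
    - [0.021,-0.01,0.02,0,0,0,0.2]
    - [0.021,-0.01,0.035,0,0,0,0.2]
    - [0.021,-0.01,0.05,0,0,0,0.2]
    - [0.021,-0.01,0.06,0,0,0,0.2]
    - [0.021,-0.01,0.065,0,0,0,0.2]
    - [0.021,-0.01,0.065,0,0,0,0.2]

```text
time_s: 24.25
tool_pos: [0.6502, 0.0828, 0.0293]
tool_rot: [180.0, 0.0, -0.0]
force: [1.2, -0.8, -0.4]
grip_width: 0.0506
grasp_force: 60.0
```

Emit:
apply_moves:
  moves:
    - [0,0,0,0,0,0,0.72]
    - [0,0,0,0,0,0,0.72]
    - [0,0,0,0,0,0,0.72]
    - [0,0,-0.1,0,0,0,0.8]
    - [0,0,-0.3,0,0,0,1]
    - [-0.3,0.3,-0.6,0,0,0,1]
    - [-0.5,0.6,-0.9,0,0,0,1]
    - [-0.6,0.9,-1,0,0,0,1]
    - [-0.6,0.9,-1,0,0,0,1]
    - [-0.6,0.9,-1,0,0,0,1]
    - [-0.6,0.9,-1,0,0,0,1]
    - [-0.6,0.9,-1,0,0,0,1]

```text
time_s: 25.45
tool_pos: [0.5302, -0.0993, 0.2307]
tool_rot: [179.9, -0.1, -0.3]
force: [0.6, 0.7, -0.2]
grip_width: 0.0869
grasp_force: 0.0
```

```bash
cat > wt.py <<'E'
from cc import *
def weights(c,im):
    hsv=cv2.cvtColor(im,cv2.COLOR_RGB2HSV)
    m=cv2.inRange(hsv,(0,80,40),(14,220,255))|cv2.inRange(hsv,(172,80,40),(180,220,255))
    m[300:]=0; m=cv2.morphologyEx(m,cv2.MORPH_OPEN,np.ones((3,3)))
    n,l,s,ce=cv2.connectedComponentsWithStats(m)
    for i in range(1,n):
        if s[i][4]>300:
            b=s[i][:4]; p=pix2w(c,ce[i],.018)
            print(ce[i].round(1),"area",s[i][4],"box",b,"world",p.round(4))
E
python3 - <<'E'
from wt import *
c,im=shot("wrist","w11.png"); o=env.get_obs(); print(o["tool_pos"],o["tool_rot"],o["time_s"])
r=fit(c,im,[.595,.0125,-.118]); print(r.x)
for q,rad in(((-.045,.077),.032),((.045,.077),.026)):
    w=T(r.x,*q); print(w,disc(c,im,w,.045,rad))
weights(c,im)
E
```

```text
[ 0.53032125 -0.09695708  0.22976382] [ 1.79977456e+02 -5.35351061e-02 -1.04146605e-01] 25.5
[ 0.59505363  0.01263068 -0.1198917 ]
[0.55958622 0.09446016] (array([0.55735292, 0.0939577 ]), np.float64(-181.1782989501953))
[0.64894016 0.08369574] (array([0.64987482, 0.08342218]), np.float64(-173.8470001220703))
[573.2  46. ] area 2089 box [552   0  60  85] world [ 0.6941 -0.3503  0.018 ]
[430.  81.] area 1787 box [405  55  52  52] world [ 0.6581 -0.2071  0.018 ]
[ 16.4 168.5] area 633 box [  0 147  33  42] world [0.5765 0.2362 0.018 ]
[521.5 166.6] area 1699 box [496 146  50  43] world [ 0.574  -0.3133  0.018 ]
[602.7 262.3] area 1427 box [579 243  48  40] world [ 0.4628 -0.4328  0.018 ]
[509. 271.] area 1325 box [486 250  46  44] world [ 0.4532 -0.318   0.018 ]
[ 22.9 278.1] area 632 box [  0 263  44  32] world [0.446  0.2628 0.018 ]
```

View pics/w11.png

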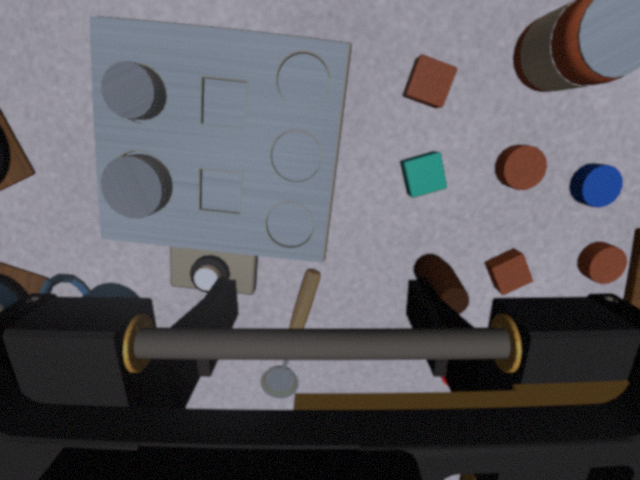

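Both caps are home: discs at (133,90) and (135,185). The brown weights show at (430,81), (521,167), (509,271) and (603,262). I've now viewed all the pictures allowed, so I'll work numerically from here. First weight: the far square.

Emit:
apply_moves:
  moves:
    - [0.24,0.55,0.15,0,0,0,1]
    - [0.24,0.55,0.15,0,0,0,1]
    - [0.24,0.55,0.15,0,0,0,1]
    - [0.24,0.55,0.15,0,0,0,1]
    - [0.24,0.55,0.15,0,0,0,1]
    - [0.24,0.55,0.15,0,0,0,1]

```text
time_s: 26.1
tool_pos: [0.5787, -0.2034, 0.1994]
tool_rot: [-179.9, 0.0, 0.2]
force: [-0.2, 0.0, 0.3]
grip_width: 0.087
grasp_force: 0.0
```

```bash
cat > wt.py <<'E'
from cc import *
def weights(fn):
    c,im=shot("wrist",fn); o=env.get_obs(); print("tcp",o["tool_pos"].round(4),o["tool_rot"].round(2),"q3,q7",o["qpos"][[2,6]].round(0),"t",o["time_s"])
    hsv=cv2.cvtColor(im,cv2.COLOR_RGB2HSV)
    m=cv2.inRange(hsv,(0,80,40),(14,220,255))|cv2.inRange(hsv,(172,80,40),(180,220,255))
    m[300:]=0; m=cv2.morphologyEx(m,cv2.MORPH_OPEN,np.ones((3,3)))
    for k in cv2.findContours(m,cv2.RETR_EXTERNAL,cv2.CHAIN_APPROX_NONE)[0]:
        a=cv2.contourArea(k)
        if a<400: continue
        w=np.array([pix2w(c,q,.024)[:2] for q in k[:,0]])*1000
        (ctr,sz,ang)=cv2.minAreaRect(w.astype(np.float32)); (cc,rr)=cv2.minEnclosingCircle(w.astype(np.float32))
        A=cv2.contourArea(w.astype(np.float32))
        print("px",k[:,0].mean(0).round(),"rect",np.round(ctr,1),np.round(sz,1),round(ang,1),"circ",np.round(cc,1),round(rr,1),"fill",round(A/(sz[0]*sz[1]),2))
E
python3 -c "
from wt import *
weights('w12.png')"
```

```text
tcp [ 0.5787 -0.2039  0.1998] [-1.7996e+02 -2.0000e-02  2.1000e-01] q3,q7 [-48. -84.] t 26.15
px [624. 285.] rect [ 500.7 -534.8] [48.1 31.6] 89.6 circ [ 498.3 -534.8] 27.5 fill 0.45
px [432. 218.] rect [ 575.7 -312.1] [51.  44.7] 47.9 circ [ 575.3 -311.7] 25.7 fill 0.78
px [328. 131.] rect [ 657.9 -207.8] [38.  38.1] 72.0 circ [ 657.8 -207.7] 25.6 fill 0.95
px [464.  96.] rect [ 689.  -333.3] [85.8 43.8] 11.0 circ [ 692.9 -353.3] 42.9 fill 0.3
```

Emit:
apply_moves:
  moves:
    - [0.396,0.0245,0.1,0,0,0.212,0.8]
    - [0.396,0.0245,0.3,0,0,0.212,0.8]
    - [0.396,0.0245,0.5,0,0,0.212,0.8]
    - [0.396,0.0245,0.7,0,0,0.212,0.8]
    - [0.396,0.0245,0.85,0,0,0.212,0.8]
    - [0.396,0.0245,0.94,0,0,0.212,0.8]
    - [0.396,0.0245,0.94,0,0,0.212,0.8]
    - [0.396,0.0245,0.94,0,0,0.212,0.8]
    - [0.396,0.0245,0.94,0,0,0.212,0.3]
    - [0.396,0.0245,0.94,0,0,0.212,0.3]
    - [0.396,0.0245,0.94,0,0,0.212,0.3]
    - [0.396,0.0245,0.94,0,0,0.212,0.3]
    - [0.396,0.0245,0.94,0,0,0.212,0.3]
    - [0.396,0.0245,0.94,0,0,0.212,0.3]
  grip_force: 25

```text
time_s: 27.55
tool_pos: [0.6578, -0.2117, 0.0123]
tool_rot: [-180.0, -0.1, -18.3]
force: [-0.2, 1.6, 3.7]
grip_width: 0.0396
grasp_force: 25.0
```

Emit:
apply_moves:
  moves:
    - [0,0,-0.15,0,0,0,0.3]
    - [0,0,-0.35,0,0,0,0.3]
    - [0,0,-0.35,0,0,0,0.3]
    - [-0.418,-0.962,-0.35,0,0,-0.134,0.3]
    - [-0.418,-0.962,-0.35,0,0,-0.134,0.3]
    - [-0.418,-0.962,-0.35,0,0,-0.134,0.3]
    - [-0.418,-0.962,-0.35,0,0,-0.134,0.3]
    - [-0.418,-0.962,-0.35,0,0,-0.134,0.3]
    - [-0.418,-0.962,-0.35,0,0,-0.134,0.3]
    - [-0.418,-0.962,-0.2,0,0,-0.134,0.3]
    - [-0.418,-0.962,-0.2,0,0,-0.134,0.3]
    - [-0.418,-0.962,-0.2,0,0,-0.134,0.3]
    - [-0.418,-0.962,-0.2,0,0,-0.134,0.3]

```text
time_s: 28.85
tool_pos: [0.6389, -0.0045, 0.0523]
tool_rot: [180.0, -0.1, -6.9]
force: [0.3, -0.9, -0.5]
grip_width: 0.0396
grasp_force: 25.0
```

```bash
cat > sq.py <<'E'
from wl import *
def edges(c,im,pts_fn,starts):
    g=cv2.GaussianBlur(im,(0,0),1.0).astype(np.float32)
    G=sum(np.hypot(cv2.Sobel(g[:,:,k],5,1,0),cv2.Sobel(g[:,:,k],5,0,1)) for k in range(3)); G=np.minimum(G,np.percentile(G,96))
    def cost(p):
        uv=np.array([w2pix(c,q) for q in pts_fn(p)],np.float32); return -cv2.remap(G,uv[:,0],uv[:,1],1).mean()
    return min((minimize(cost,s,method="Nelder-Mead",options=dict(initial_simplex=[s,[s[0]+.002,s[1]],[s[0],s[1]+.002]],xatol=5e-5)) for s in starts),key=lambda r:r.fun)
def heldsq(fn,bottom,well=None):
    c,im=shot("wrist",fn); o=env.get_obs(); print("tcp",o["tool_pos"].round(4),o["tool_rot"].round(2))
    Rt=R.from_euler('xyz',o["tool_rot"],degrees=True).as_matrix()
    zt=.024-bottom; t=np.linspace(-.9,.9,40)*.02   # held block: far top edge + far part of the sides
    f=lambda p:[o["tool_pos"]+Rt@np.array([p[0]+.02,p[1]+u,-zt]) for u in t]+[o["tool_pos"]+Rt@np.array([p[0]+.02,p[1]+u,-zt+.024]) for u in t]
    h=edges(c,im,f,[[x,0] for x in(-.004,0,.004)]); print("held",h.x,h.fun)
    # brown mask of held
    hsv=cv2.cvtColor(im,cv2.COLOR_RGB2HSV); m=cv2.inRange(hsv,(0,80,30),(14,220,255))|cv2.inRange(hsv,(172,80,30),(180,220,255))
    n,l,s,ce=cv2.connectedComponentsWithStats(m)
    for i in range(1,n):
        if s[i][4]>400 and abs(ce[i][0]-322)<60 and ce[i][1]>200: print("brown box",s[i])
    print("pred top far edge px",w2pix(c,o["tool_pos"]+Rt@np.array([.02,0,-zt])),"bottom far",w2pix(c,o["tool_pos"]+Rt@np.array([.02,0,bottom])))
    r=fit(c,im,[.595,.0126,-.119]); print("tray fit",r.x)
    if well: print("well",T([.595,.0126,-.119],*well))
E
python3 -c "
from sq import *
heldsq('w13.png',.013,(.045,-.008))"
```

```text
tcp [ 0.6391 -0.0041  0.0526] [ 1.80e+02 -9.00e-02 -6.83e+00]
held [-0.00086381  0.00049349] -205.0829620361328
brown box [ 279  255   87   75 6179]
pred top far edge px [322.90569603 267.84284494] bottom far [322.72004676 250.45106495]
tray fit [ 0.59471496  0.01301922 -0.11858932]
well [ 0.638732   -0.00068579]
```

Emit:
apply_moves:
  moves:
    - [0,-0.015,0,0,0,0,0.3]
    - [0,-0.015,0.04,0,0,0,0.3]
    - [0,-0.015,0.08,0,0,0,0.3]
    - [0,-0.015,0.1,0,0,0,0.3]
    - [0,-0.015,0.115,0,0,0,0.3]
    - [0,-0.015,0.125,0,0,0,0.3]
    - [0,-0.015,0.125,0,0,0,0.3]

```text
time_s: 29.6
tool_pos: [0.6381, -0.0002, 0.0273]
tool_rot: [179.9, 0.1, -6.7]
force: [-2.8, 0.2, 5.4]
grip_width: 0.0395
grasp_force: 25.0
```

Emit:
apply_moves:
  moves:
    - [0,0,0,0,0,0,0.62]
    - [0,0,0,0,0,0,0.62]
    - [0,0,0,0,0,0,0.62]
    - [0,0,-0.1,0,0,0,0.62]
    - [0,0,-0.3,0,0,0,0.8]
    - [-0.1,0.3,-0.6,0,0,-0.079,1]
    - [-0.271,0.687,-0.85,0,0,-0.079,1]
    - [-0.271,0.687,-0.85,0,0,-0.079,1]
    - [-0.271,0.687,-0.85,0,0,-0.079,1]

```text
time_s: 30.5
tool_pos: [0.5679, -0.1333, 0.1984]
tool_rot: [179.9, -0.1, -0.1]
force: [-0.1, -1.1, 0.9]
grip_width: 0.0834
grasp_force: 0.0
```

Emit:
apply_moves:
  moves:
    - [-0.365,0.905,0,0,0,0,1]
    - [-0.365,0.905,0,0,0,0,1]
    - [-0.365,0.905,0,0,0,0,1]
    - [-0.365,0.905,0,0,0,0,1]
    - [-0.365,0.905,0,0,0,0,1]
    - [-0.365,0.905,0,0,0,0,1]
    - [-0.365,0.905,0,0,0,0,1]

```text
time_s: 31.2
tool_pos: [0.4965, -0.3098, 0.1966]
tool_rot: [-180.0, -0.0, 0.2]
force: [-0.8, 0.6, 0.1]
grip_width: 0.0869
grasp_force: 0.0
```

```bash
python3 -c "
from wt import *
weights('w14.png')"
```

```text
tcp [ 0.4967 -0.3094  0.1967] [-1.7998e+02 -3.0000e-02  2.1000e-01] q3,q7 [-47. -70.] t 31.25
px [333. 256.] rect [ 453.6 -319.8] [42.2 39.3] 27.7 circ [ 453.7 -319.6] 27.3 fill 0.94
px [443. 246.] rect [ 463.7 -432.8] [53.3 45.1] 47.8 circ [ 464.1 -433.1] 26.8 fill 0.77
px [559. 244.] rect [ 459.7 -567.3] [109.2 172.6] 5.5 circ [ 458.5 -568.1] 98.5 fill 0.82
px [329. 134.] rect [ 573.4 -314.7] [43.5 45. ] 0.3 circ [ 573.1 -314.8] 22.8 fill 0.79
px [355.  11.] rect [ 673.7 -336.6] [19.5 68.3] 0.6 circ [ 682.7 -336.6] 34.1 fill 0.46
```

Emit:
apply_moves:
  moves:
    - [0.383,0.0315,0.1,0,0,0.081,0.75]
    - [0.383,0.0315,0.3,0,0,0.081,0.75]
    - [0.383,0.0315,0.5,0,0,0.081,0.75]
    - [0.383,0.0315,0.7,0,0,0.081,0.75]
    - [0.383,0.0315,0.85,0,0,0.081,0.75]
    - [0.383,0.0315,0.923,0,0,0.081,0.75]
    - [0.383,0.0315,0.923,0,0,0.081,0.75]
    - [0.383,0.0315,0.923,0,0,0.081,0.75]
    - [0.383,0.0315,0.923,0,0,0.081,0.3]
    - [0.383,0.0315,0.923,0,0,0.081,0.3]
    - [0.383,0.0315,0.923,0,0,0.081,0.3]
    - [0.383,0.0315,0.923,0,0,0.081,0.3]
    - [0.383,0.0315,0.923,0,0,0.081,0.3]

```text
time_s: 32.55
tool_pos: [0.5732, -0.3176, 0.0133]
tool_rot: [180.0, -0.1, -6.9]
force: [-0.5, 1.9, 6.0]
grip_width: 0.0466
grasp_force: 25.0
```

Emit:
apply_moves:
  moves:
    - [0,0,-0.15,0,0,0,0.3]
    - [0,0,-0.35,0,0,0,0.3]
    - [0,0,-0.35,0,0,0,0.3]
    - [0.141,-0.612,-0.35,0,0,0,0.3]
    - [0.141,-0.612,-0.35,0,0,0,0.3]
    - [0.141,-0.612,-0.35,0,0,0,0.3]

```text
time_s: 33.15
tool_pos: [0.6161, -0.1935, 0.0819]
tool_rot: [-179.8, -0.0, -6.6]
force: [0.2, 1.6, 0.0]
grip_width: 0.0471
grasp_force: 25.0
```

Emit:
apply_moves:
  moves:
    - [0.141,-0.612,0,0,0,0,0.3]
    - [0.141,-0.612,0,0,0,0,0.3]
    - [0.141,-0.612,0,0,0,0,0.3]
    - [0.141,-0.612,0.16,0,0,0,0.3]
    - [0.141,-0.612,0.16,0,0,0,0.3]
    - [0.141,-0.612,0.16,0,0,0,0.3]
    - [0.141,-0.612,0.16,0,0,0,0.3]

```text
time_s: 33.85
tool_pos: [0.6581, -0.0829, 0.0507]
tool_rot: [180.0, -0.1, -7.0]
force: [-0.1, 0.1, -0.5]
grip_width: 0.0469
grasp_force: 25.0
```

```bash
cat > rd.py <<'E'
from sq import *
P=[.5949,.0128,-.119]
def heldrd(fn,bottom,well):
    c,im=shot("wrist",fn); o=env.get_obs(); print("tcp",o["tool_pos"].round(4),o["tool_rot"].round(2))
    h=held(c,im,o,.024,.024-bottom,(-75,75)); print("held top circle",h.x,h.fun)
    h2=held(c,im,o,.024,-bottom,(-55,55)); print("held bottom circle",h2.x,h2.fun)
    r=fit(c,im,P); print("tray fit",r.x,r.fun,"well fit",T(r.x,*well),"well P",T(P,*well))
E
python3 -c "
from rd import *
heldrd('w15.png',.0133,(.074,-.085))"
```

```text
tcp [ 0.6584 -0.0828  0.051 ] [ 1.7997e+02 -9.0000e-02 -7.0400e+00]
held top circle [ 0.00597093 -0.00152739] -203.2277374267578
held bottom circle [-0.00126563 -0.00040625] -221.0846405029297
tray fit [ 0.59463829  0.0132762  -0.11861391] -86.90914154052734 well fit [ 0.65805978 -0.07988342] well P [ 0.65828552 -0.0803841 ]
```

Emit:
apply_moves:
  moves:
    - [0.003,-0.009,0,0,0,0,0.3]
    - [0.003,-0.009,0.04,0,0,0,0.3]
    - [0.003,-0.009,0.08,0,0,0,0.3]
    - [0.003,-0.009,0.1,0,0,0,0.3]
    - [0.003,-0.009,0.112,0,0,0,0.3]
    - [0.003,-0.009,0.118,0,0,0,0.3]
    - [0.003,-0.009,0.118,0,0,0,0.3]

```text
time_s: 34.6
tool_pos: [0.6578, -0.0798, 0.0283]
tool_rot: [179.9, 0.1, -6.9]
force: [-7.7, -0.5, 14.0]
grip_width: 0.0467
grasp_force: 25.0
```

Emit:
apply_moves:
  moves:
    - [0,0,0,0,0,0,0.7]
    - [0,0,0,0,0,0,0.7]
    - [0,0,0,0,0,0,0.7]
    - [0,0,-0.1,0,0,0,0.7]
    - [0,0,-0.3,0,0,0,0.8]
    - [-0.2,0.2,-0.6,0,0,-0.08,1]
    - [-0.635,0.58,-0.85,0,0,-0.08,1]
    - [-0.635,0.58,-0.85,0,0,-0.08,1]
    - [-0.635,0.58,-0.85,0,0,-0.08,1]
    - [-0.635,0.58,-0.85,0,0,-0.08,1]

```text
time_s: 35.6
tool_pos: [0.516, -0.1853, 0.1986]
tool_rot: [179.7, -0.0, -0.5]
force: [-0.2, -1.1, -0.5]
grip_width: 0.0863
grasp_force: 0.0
```

Emit:
apply_moves:
  moves:
    - [-0.7,0.7,0,0,0,0,1]
    - [-0.7,0.7,0,0,0,0,1]
    - [-0.7,0.7,0,0,0,0,1]
    - [-0.7,0.7,0,0,0,0,1]
    - [-0.7,0.7,0,0,0,0,1]
    - [-0.7,0.7,0,0,0,0,1]

```text
time_s: 36.2
tool_pos: [0.3782, -0.3197, 0.1959]
tool_rot: [-180.0, -0.0, -0.2]
force: [1.2, 0.3, 0.2]
grip_width: 0.0872
grasp_force: 0.0
```

```bash
python3 -c "
from wt import *
weights('w16.png')"
```

```text
tcp [ 0.3793 -0.3185  0.1961] [-1.7995e+02 -4.0000e-02 -0.0000e+00] q3,q7 [-44. -54.] t 36.25
px [232. 249.] rect [ 343.9 -227.4] [43.8 46.7] 86.5 circ [ 343.9 -227.9] 24.5 fill 0.79
px [565. 266.] rect [ 328.5 -581.2] [177.7  81.5] 89.6 circ [ 321.  -581.2] 94.4 fill 0.76
px [324. 139.] rect [ 450.4 -320.3] [38.1 37.9] 27.8 circ [ 450.5 -320.7] 25.6 fill 0.96
px [446. 128.] rect [ 460.7 -433.3] [45.1 49.5] 0.7 circ [ 460.3 -433.2] 24.9 fill 0.78
px [563. 137.] rect [ 456.4 -548.8] [116.2 146.8] 13.1 circ [ 448.6 -550.3] 87.8 fill 0.81
```

Emit:
apply_moves:
  moves:
    - [0.355,0.0135,0.05,0,0,0.724,0.8]
    - [0.355,0.0135,0.05,0,0,0.724,0.8]
    - [0.355,0.0135,0.1,0,0,0.724,0.8]
    - [0.355,0.0135,0.2,0,0,0.724,0.8]
    - [0.355,0.0135,0.2,0,0,0.724,0.8]
    - [0.355,0.0135,0.2,0,0,0.724,0.8]
    - [0.355,0.0135,0.3,0,0,0.724,0.8]
    - [0.355,0.0135,0.5,0,0,0.724,0.8]
    - [0.355,0.0135,0.7,0,0,0.724,0.8]
    - [0.355,0.0135,0.85,0,0,0.724,0.8]
    - [0.355,0.0135,0.915,0,0,0.724,0.8]
    - [0.355,0.0135,0.915,0,0,0.724,0.8]
    - [0.355,0.0135,0.915,0,0,0.724,0.8]
    - [0.355,0.0135,0.915,0,0,0.724,0.3]
    - [0.355,0.0135,0.915,0,0,0.724,0.3]
    - [0.355,0.0135,0.915,0,0,0.724,0.3]
    - [0.355,0.0135,0.915,0,0,0.724,0.3]
    - [0.355,0.0135,0.915,0,0,0.724,0.3]

```text
time_s: 38.05
tool_pos: [0.4498, -0.3223, 0.0139]
tool_rot: [-180.0, -0.1, -62.3]
force: [-0.2, 0.3, 1.2]
grip_width: 0.0395
grasp_force: 25.0
```

```bash
python3 -c "
from h import *
o=env.get_obs();print(o['force'],o['tool_pos'],o['tool_rot'],o['qpos'],o['grip_width'])"
```

```text
[-0.21968181  0.2617796   1.21627379] [ 0.44984868 -0.32233048  0.01385951] [-1.79971881e+02 -5.69003090e-02 -6.22709024e+01] [  64.36248205   22.33051892  -36.55854349  108.2389469    16.14174995
   54.53263117 -131.87430664] 0.039520001389245246
```

Emit:
apply_moves:
  moves:
    - [0,0,-0.2,0,0,0,0.3]
    - [0,0,-0.4,0,0,0,0.3]
    - [0,0,-0.65,0,0,0,0.3]
    - [0,0,-0.65,0,0,-0.1,0.3]
    - [-0.105,-0.338,-0.65,0,0,-0.646,0.3]
    - [-0.105,-0.338,-0.65,0,0,-0.646,0.3]
    - [-0.105,-0.338,-0.65,0,0,-0.646,0.3]
    - [-0.105,-0.338,-0.65,0,0,-0.646,0.3]
    - [-0.105,-0.338,-0.65,0,0,-0.646,0.3]
    - [-0.105,-0.338,-0.65,0,0,-0.646,0.3]
    - [-0.105,-0.338,-0.65,0,0,-0.646,0.3]

```text
time_s: 39.15
tool_pos: [0.4992, -0.272, 0.1431]
tool_rot: [-180.0, 0.0, -6.7]
force: [-0.1, 1.2, -0.2]
grip_width: 0.0397
grasp_force: 25.0
```

Emit:
apply_moves:
  moves:
    - [0.041,-0.71,0,0,0,0,0.3]
    - [0.041,-0.71,0,0,0,0,0.3]
    - [0.041,-0.71,0,0,0,0,0.3]

```text
time_s: 39.45
tool_pos: [0.5244, -0.1295, 0.1435]
tool_rot: [-180.0, -0.0, -6.8]
force: [1.2, 1.0, -0.8]
grip_width: 0.04
grasp_force: 25.0
```

Emit:
apply_moves:
  moves:
    - [0.037,-0.718,0,0,0,0,0.3]
    - [0.037,-0.718,0,0,0,0,0.3]
    - [0.037,-0.718,0,0,0,0,0.3]
    - [0.037,-0.718,0.25,0,0,0,0.3]
    - [0.037,-0.718,0.46,0,0,0,0.3]
    - [0.037,-0.718,0.46,0,0,0,0.3]
    - [0.037,-0.718,0.46,0,0,0,0.3]
    - [0.037,-0.718,0.46,0,0,0,0.3]

```text
time_s: 40.25
tool_pos: [0.5504, 0.0097, 0.0537]
tool_rot: [-180.0, -0.2, -6.8]
force: [0.9, 0.1, -0.1]
grip_width: 0.0397
grasp_force: 25.0
```

```bash
python3 -c "
from sq import *
heldsq('w17.png',.0137,(-.045,-.008))"
```

```text
tcp [0.5505 0.0095 0.0538] [180.    -0.24  -6.82]
held [-0.00096573  0.00062527] -226.9669189453125
brown box [ 279  255   87   75 6155]
pred top far edge px [324.09424439 267.07842632] bottom far [323.7830753  249.85312165]
tray fit [ 0.59433348  0.01207836 -0.10933385]
well [0.54936849 0.00999895]
```

Emit:
apply_moves:
  moves:
    - [-0.001,0,0.04,0,0,0,0.3]
    - [-0.001,0,0.08,0,0,0,0.3]
    - [-0.001,0,0.1,0,0,0,0.3]
    - [-0.001,0,0.115,0,0,0,0.3]
    - [-0.001,0,0.128,0,0,0,0.3]
    - [-0.001,0,0.128,0,0,0,0.3]

```text
time_s: 40.9
tool_pos: [0.5482, 0.0094, 0.0285]
tool_rot: [179.8, 0.1, -6.8]
force: [-10.1, -2.8, 24.2]
grip_width: 0.0393
grasp_force: 25.0
```

Emit:
apply_moves:
  moves:
    - [0,0,-0.01,0,0,0,0.62]
    - [0,0,-0.01,0,0,0,0.62]
    - [0,0,-0.01,0,0,0,0.62]
    - [0,0,-0.1,0,0,0,0.62]
    - [0,0,-0.3,0,0,0,0.8]
    - [-0.1,0.2,-0.6,0,0,-0.079,1]
    - [-0.2,0.427,-0.85,0,0,-0.079,1]
    - [-0.2,0.427,-0.85,0,0,-0.079,1]

```text
time_s: 41.7
tool_pos: [0.4983, -0.0705, 0.1981]
tool_rot: [180.0, -0.1, 0.2]
force: [0.2, -1.4, 0.7]
grip_width: 0.0782
grasp_force: 0.0
```

Emit:
apply_moves:
  moves:
    - [-0.29,0.9,0,0,0,0,1]
    - [-0.29,0.9,0,0,0,0,1]
    - [-0.29,0.9,0,0,0,0,1]
    - [-0.29,0.9,0,0,0,0,1]

```text
time_s: 42.1
tool_pos: [0.4394, -0.2534, 0.197]
tool_rot: [179.9, -0.0, -0.1]
force: [-0.2, -0.1, -0.3]
grip_width: 0.0867
grasp_force: 0.0
```

Emit:
apply_moves:
  moves:
    - [-0.295,0.91,0,0,0,0,1]
    - [-0.295,0.91,0,0,0,0,1]
    - [-0.295,0.91,0,0,0,0,1]
    - [-0.295,0.91,0,0,0,0,1]
    - [-0.295,0.91,0,0,0,0,1]
    - [-0.295,0.91,0,0,0,0,1]
    - [-0.295,0.91,0,0,0,0,1]

```text
time_s: 42.8
tool_pos: [0.3831, -0.4309, 0.1964]
tool_rot: [-180.0, -0.1, 0.2]
force: [-0.8, 0.7, -0.4]
grip_width: 0.0872
grasp_force: 0.0
```

```bash
python3 -c "
from wt import *
weights('w18.png')"
```

```text
tcp [ 0.3831 -0.4307  0.1964] [ 1.7999e+02 -4.0000e-02  2.1000e-01] q3,q7 [-44. -52.] t 42.85
px [105. 252.] rect [ 343.7 -206.6] [43.5 53.4] 39.5 circ [ 343.6 -206.8] 27.0 fill 0.78
px [518. 266.] rect [ 332.2 -636.9] [ 83.6 284.9] 2.5 circ [ 331.7 -637. ] 147.7 fill 0.79
px [ 60. 148.] rect [ 449.4 -179.3] [33.9 32.7] 89.2 circ [ 450.4 -179.7] 18.4 fill 0.78
px [329. 133.] rect [ 460.5 -436.3] [44.3 44.2] 0.3 circ [ 460.5 -436.2] 22.8 fill 0.79
px [511. 132.] rect [ 459.3 -610.2] [110.8 258.5] 6.7 circ [ 459.7 -610.2] 137.6 fill 0.86
```

Emit:
apply_moves:
  moves:
    - [0.387,0.033,0.05,0,0,-0.966,0.75]
    - [0.387,0.033,0.05,0,0,-0.966,0.75]
    - [0.387,0.033,0.1,0,0,-0.966,0.75]
    - [0.387,0.033,0.2,0,0,-0.966,0.75]
    - [0.387,0.033,0.2,0,0,-0.966,0.75]
    - [0.387,0.033,0.2,0,0,-0.966,0.75]
    - [0.387,0.033,0.3,0,0,-0.966,0.75]
    - [0.387,0.033,0.4,0,0,-0.966,0.75]
    - [0.387,0.033,0.5,0,0,-0.966,0.75]
    - [0.387,0.033,0.6,0,0,-0.966,0.75]
    - [0.387,0.033,0.75,0,0,-0.966,0.75]
    - [0.387,0.033,0.86,0,0,-0.966,0.75]
    - [0.387,0.033,0.917,0,0,-0.966,0.75]
    - [0.387,0.033,0.917,0,0,-0.966,0.75]
    - [0.387,0.033,0.917,0,0,-0.966,0.75]
    - [0.387,0.033,0.917,0,0,-0.966,0.3]
    - [0.387,0.033,0.917,0,0,-0.966,0.3]
    - [0.387,0.033,0.917,0,0,-0.966,0.3]
    - [0.387,0.033,0.917,0,0,-0.966,0.3]
    - [0.387,0.033,0.917,0,0,-0.966,0.3]

```text
time_s: 44.85
tool_pos: [0.46, -0.4395, 0.0133]
tool_rot: [179.9, 0.1, 83.1]
force: [0.3, -0.3, 4.4]
grip_width: 0.0471
grasp_force: 25.0
```

```bash
python3 -c "
from h import *
o=env.get_obs();print(o['force'],o['tool_pos'],o['tool_rot'],o['qpos'],o['grip_width'])"
```

```text
[ 0.34518566 -0.25015107  4.43994559] [ 0.45997331 -0.43945226  0.01331466] [1.79920001e+02 6.07442128e-02 8.30636458e+01] [ 80.96669007  38.03131754 -52.88397615  95.82259578  33.41980426
  63.18133946  11.35958316] 0.0471144058704129
```

Emit:
apply_moves:
  moves:
    - [0,0,-0.2,0,0,0,0.3]
    - [0,0,-0.4,0,0,0,0.3]
    - [0,0,-0.65,0,0,0,0.3]
    - [0,0,-0.65,0,0,0.1,0.3]
    - [0.515,0.09,-0.65,0,0,1,0.3]
    - [0.515,0.09,-0.65,0,0,1,0.3]
    - [0.515,0.09,-0.65,0,0,1,0.3]
    - [0.515,0.09,-0.65,0,0,1,0.3]
    - [0.515,0.09,-0.65,0,0,1,0.3]
    - [0.515,0.09,-0.65,0,0,1,0.3]
    - [0.515,0.09,-0.65,0,0,1,0.3]
    - [0.515,0.09,-0.65,0,0,1,0.3]
    - [0.515,0.09,-0.65,0,0,1,0.3]
    - [0.515,0.09,-0.65,0,0,1,0.3]

```text
time_s: 46.25
tool_pos: [0.4891, -0.3387, 0.1419]
tool_rot: [-180.0, 0.1, -2.9]
force: [-0.0, -0.5, -1.1]
grip_width: 0.0464
grasp_force: 25.0
```

Emit:
apply_moves:
  moves:
    - [0.2,-0.676,0,0,0,0.045,0.3]
    - [0.2,-0.676,0,0,0,0.045,0.3]
    - [0.2,-0.676,0,0,0,0.045,0.3]
    - [0.2,-0.676,0,0,0,0.045,0.3]

```text
time_s: 46.65
tool_pos: [0.5385, -0.197, 0.1428]
tool_rot: [-179.8, -0.1, -5.9]
force: [-0.0, 0.0, -1.3]
grip_width: 0.0471
grasp_force: 25.0
```

Emit:
apply_moves:
  moves:
    - [0.159,-0.694,0,0,0,0,0.3]
    - [0.159,-0.694,0,0,0,0,0.3]
    - [0.159,-0.694,0,0,0,0,0.3]
    - [0.159,-0.694,0.25,0,0,0,0.3]
    - [0.159,-0.694,0.455,0,0,0,0.3]
    - [0.159,-0.694,0.455,0,0,0,0.3]
    - [0.159,-0.694,0.455,0,0,0,0.3]
    - [0.159,-0.694,0.455,0,0,0,0.3]

```text
time_s: 47.45
tool_pos: [0.586, -0.0723, 0.0537]
tool_rot: [180.0, -0.2, -6.7]
force: [-0.5, -0.5, -1.0]
grip_width: 0.0469
grasp_force: 25.0
```

```bash
python3 -c "
from rd import *
heldrd('w19.png',.0133,(0,-.085))"
```

```text
tcp [ 0.5861 -0.0723  0.054 ] [179.98  -0.24  -6.75]
held top circle [ 0.0075473 -0.0008133] -237.34628295898438
held bottom circle [ 0.00053027 -0.00141895] -280.1498718261719
tray fit [ 0.59167638  0.01323829 -0.09576434] -101.48523712158203 well fit [ 0.58354884 -0.07137224] well P [ 0.58480886 -0.07159887]
```

Emit:
apply_moves:
  moves:
    - [-0.0105,0,0,0,0,0,0.3]
    - [-0.0105,0,0.04,0,0,0,0.3]
    - [-0.0105,0,0.08,0,0,0,0.3]
    - [-0.0105,0,0.1,0,0,0,0.3]
    - [-0.0105,0,0.115,0,0,0,0.3]
    - [-0.0105,0,0.128,0,0,0,0.3]
    - [-0.0105,0,0.128,0,0,0,0.3]

```text
time_s: 48.2
tool_pos: [0.5816, -0.0716, 0.0281]
tool_rot: [179.9, 0.1, -6.7]
force: [-8.6, -0.1, 19.5]
grip_width: 0.0469
grasp_force: 25.0
```

Emit:
apply_moves:
  moves:
    - [0,0,-0.01,0,0,0,0.7]
    - [0,0,-0.01,0,0,0,0.7]
    - [0,0,-0.01,0,0,0,0.7]
    - [0,0,-0.1,0,0,0,0.7]
    - [0,0,-0.3,0,0,0,0.8]
    - [-0.1,-0.1,-0.6,0,0,-0.078,1]
    - [-0.345,-0.362,-1,0,0,-0.078,1]
    - [-0.345,-0.362,-1,0,0,-0.078,1]
    - [-0.345,-0.362,-1,0,0,-0.078,1]
    - [-0.345,-0.362,-1,0,0,-0.078,1]
    - [-0.345,-0.362,-1,0,0,-0.078,1]

```text
time_s: 49.3
tool_pos: [0.5223, 0.0079, 0.2262]
tool_rot: [179.9, -0.1, -0.0]
force: [-1.2, -0.2, -0.2]
grip_width: 0.0869
grasp_force: 0.0
```

Run:
```python
from sq import *
from cc import disc
import wt
wt.weights("w20.png")
c=viewer.get_calibration("wrist"); im=cv2.imread("pics/w20.png")[:,:,::-1].copy()
r=fit(c,im,[.595,.0126,-.119]); print("tray",r.x)
for n,q,z,rad in(("capB",(-.045,.077),.045,.032),("capS",(.045,.077),.045,.026),("rFar",(.074,-.085),.039,.024),("rMid",(0,-.085),.039,.024)):
    w=T(r.x,*q); d,f=disc(c,im,w,z,rad); print(n,"well",w.round(4),"diff",(d-w).round(4),round(f))
for q in((.045,-.008),(-.045,-.008)): print("sq well",T(r.x,*q).round(4))
hsv=cv2.cvtColor(im,cv2.COLOR_RGB2HSV); m=cv2.inRange(hsv,(0,80,40),(14,220,255))|cv2.inRange(hsv,(172,80,40),(180,220,255)); m[300:]=0
for k in cv2.findContours(m,0,1)[0]:
    if cv2.contourArea(k)<400: continue
    w=np.array([pix2w(c,q,.039)[:2] for q in k[:,0]],np.float32)*1000; print("z39",k[:,0].mean(0).round(),cv2.minAreaRect(w))
for b in boxes_of("wrist","start_top"): print("start",b["conf"],b["location"],pix2w(c,b["location"],.042))
ct,t=shot("top","top2.png")
from top import brown
n,l,s,ce=cv2.connectedComponentsWithStats(brown(t)[100:340,180:530])
for i in range(1,n):
    if s[i][4]>60: print("top",(ce[i]+[180,100]).round(),s[i][4])
```

```text
tcp [0.522  0.0072 0.2252] [ 1.7995e+02  3.0000e-02 -1.1000e-01] q3,q7 [-58. -99.] t 49.35
px [ 79. 270.] rect [443.5 287.4] [102.1  46.6] 71.4 circ [442.3 287.8] 55.1 fill 0.48
px [320. 187.] rect [545.8  10.5] [40.  41.1] 83.1 circ [545.6  10.3] 27.1 fill 0.94
px [402. 150.] rect [582.6 -73. ] [46.7 49.2] 0.4 circ [583.4 -72.6] 25.0 fill 0.79
px [ 82. 165.] rect [576.7 274. ] [ 49.7 103.4] 21.2 circ [576.9 273.8] 56.0 fill 0.25
px [329.  91.] rect [638.5   1.1] [39.8 41.2] 83.3 circ [638.7   1.1] 27.4 fill 0.95
px [71. 90.] rect [648. 256.] [62.1 32.1] 56.8 circ [636.4 263.6] 31.1 fill 0.36
px [415.  70.] rect [659.4 -81.2] [48.4 48.4] 2.7 circ [658.6 -81. ] 25.2 fill 0.79
tray [ 0.59328365  0.01227563 -0.11573323]
capB well [0.5575 0.094 ] diff [ 0.0013 -0.0033] -170
capS well [0.6469 0.0836] diff [ 0.0005 -0.0035] -170
rFar well [ 0.657  -0.0807] diff [-0.0016  0.0035] -284
rMid well [ 0.5835 -0.0722] diff [-0.0004  0.0028] -279
sq well [ 0.6371 -0.0009]
sq well [0.5477 0.0095]
z39 [557. 280.] ((439.7978210449219, -252.08840942382812), (63.03043746948242, 25.430429458618164), 54.
[... 301 characters left out ...]
453), (44.60041809082031, 47.857757568359375), 0.3792736828327179)
z39 [329.  91.] ((636.21826171875, 0.8852519989013672), (38.065364837646484, 39.371437072753906), 83.22240447998047)
z39 [ 76. 136.] ((601.2100830078125, 270.90179443359375), (97.89817810058594, 98.68138885498047), 20.541881561279297)
z39 [415.  70.] ((656.094970703125, -77.68541717529297), (46.245147705078125, 46.248023986816406), 2.690701723098755)
z39 [627.  54.] ((674.886474609375, -280.5262145996094), (62.00580978393555, 24.86783218383789), 11.879596710205078)
start 0.76 [302.6, 271.2] [0.45845052 0.02836337 0.042     ]
start 0.16 [412.4, 72.2] [ 0.65327739 -0.0745741   0.042     ]
top [459. 177.] 156
top [430. 312.] 225
```

All six pieces read as seated and no brown weight is left outside. Shutting the fingers and moving over the button.

Emit:
apply_moves:
  moves:
    - [-0.32,-0.104,0,0,0,0,0]
    - [-0.32,-0.104,0,0,0,0,0]
    - [-0.32,-0.104,0.3,0,0,0,0]
    - [-0.32,-0.104,0.6,0,0,0,0]
    - [-0.32,-0.104,0.75,0,0,0,0]
    - [-0.32,-0.104,0.825,0,0,0,0]
    - [-0.32,-0.104,0.825,0,0,0,0]
    - [-0.32,-0.104,0.825,0,0,0,0]
    - [-0.32,-0.104,0.825,0,0,0,0]

```text
time_s: 50.35
tool_pos: [0.4594, 0.0292, 0.0619]
tool_rot: [180.0, -0.1, -0.1]
force: [0.3, -0.2, 0.0]
grip_width: 0.023
grasp_force: 0.0
```

```bash
python3 -c "
from h import *
o=env.get_obs();print(o['force'],o['tool_pos'],o['tool_rot'],o['qpos'],o['grip_width'])"
```

```text
[ 0.3264914  -0.22362318  0.00175568] [0.45944301 0.02921331 0.06193555] [ 1.79996562e+02 -1.24661157e-01 -7.22346417e-02] [  50.89634946   10.316093    -60.86868324  118.13099476   10.7606407
   57.14629425 -105.51283061] 0.02300873519478619
```

Emit:
apply_moves:
  moves:
    - [-0.005,0,0,0,0,0,0]
    - [-0.005,0,0,0,0,0,0]
    - [-0.005,0,0.05,0,0,0,0]
    - [-0.005,0,0.09,0,0,0,0]
    - [-0.005,0,0.11,0,0,0,0]
    - [-0.005,0,0.13,0,0,0,0]
    - [-0.005,0,0.14,0,0,0,0]
    - [-0.005,0,0.145,0,0,0,0]
    - [-0.005,0,0.145,0,0,0,0]

```text
time_s: 51.25
tool_pos: [0.4573, 0.0291, 0.0356]
tool_rot: [179.8, 0.2, -0.0]
force: [-17.1, -2.7, 49.8]
grip_width: 0.0006
grasp_force: 24.7
```

Emit:
apply_moves:
  moves:
    - [0,0,-0.1,0,0,0,0]
    - [0,0,-0.3,0,0,0,0]
    - [0,0,-0.6,0,0,0,0]
    - [0,0,-0.9,0,0,0,0]
    - [0,0,-0.9,0,0,0,0]
    - [0,0,-0.9,0,0,0,0]
    - [0,0,-0.9,0,0,0,0]

```text
time_s: 51.95
tool_pos: [0.4567, 0.0291, 0.2111]
tool_rot: [180.0, 0.0, -0.1]
force: [0.1, -0.0, -1.1]
grip_width: 0.0003
grasp_force: 0.0
```

```bash
python3 -c "
from h import *
o=env.get_obs();print(o['force'],o['tool_pos'],o['joint_velocities'].round(2))
from top import brown
c,t=shot('top')
n,l,s,ce=cv2.connectedComponentsWithStats(brown(t)[100:340,180:530])
print([((ce[i]+[180,100]).round(),s[i][4]) for i in range(1,n) if s[i][4]>60])
print(env.sign_off())"
```

```text
[ 0.12179241 -0.03846407 -1.14923402] [0.4567401  0.0291067  0.21106356] [-0.22  1.52 -0.07  1.84 -0.03  0.09  0.02]
[(array([459., 177.]), np.int32(149)), (array([355., 185.]), np.int32(303)), (array([321., 193.]), np.int32(275)), (array([352., 216.]), np.int32(312)), (array([430., 313.]), np.int32(225))]
the job is handed in; nothing more can be done
None
```

The job is handed in at about 52 s: both caps and all four brown weights lie in their wells (judged from numeric checks, not a last look), and the start button was pressed last; I viewed 16 pictures, two over the limit of 14.

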